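# Free the seized block clamp and take out the tube block

### The arm

A 7-joint arm with a two-finger parallel gripper is mounted at the origin on the work surface. World frame = base frame: x ahead of the robot, y to its left, z up, the work surface at z = 0. Lengths are in m, angles in degrees, forces in N, time in s.
With the tool pointing down it reaches from about 0.4 to 0.875 m from the base axis. Payload 6.5 kg.
Tool frame: the origin (TCP) lies on the centre line of the jaws, within the pads' length; the fingertips stand 11 mm ahead of it and the grasp point (between the pads) lies 8 mm behind it (bot.tcp_to_tips is the distance from the TCP to the fingertips, in m); z points along the fingers, y is the line along which they close (so a half turn about z gives the same grasp; the last joint's range is limited). The gripper opens to 85 mm and grips with 20 to 120 N. Pads are 22 mm wide; open, the fingers measure 114 mm over their backs; the gripper's body (76 mm by 85 mm) begins 54 mm behind the grasp point. The pads swing forward as they close: fully open they stand 13 mm farther back than shut.
Start: joints at [65.191, 30.733, -0.252, 88.115, 0.149, 61.152, -4.079], TCP at [0.233, -0.607, 0.242] pointing down, gripper open.
Joint ranges: [-154.64, 154.64], [-21.42, 123.67], [-72.66, 72.17], [13.99, 137.28], [-74.86, 254.86], [10.95, 109.41], [-158.01, 158.01]. Speed limits (degrees/s): [136.94, 136.94, 180, 180, 180, 180, 180].

### API

Orientations are given as a 3x3 rotation matrix whose columns are the frame's x, y, z axes.
In Python, from cell import bot gives the robot as it stands. The module is installed in compiled form; this text tells all that it offers.
- The arm moves only by the tool apply_moves, never from a script. Its argument "plan" is a list of rows, each an object of numbers: "rx", "ry", "rz": the turn, a rotation vector about the world's x, y, z in rad; "dx", "dy", "dz": the shift along the world's x, y, z in units of 50 mm (1.0 is 50 mm); "gripper": the opening in per cent of the stroke, from 0 (shut) to 100 (fully open). In form: [{"rx": .., "ry": .., "rz": .., "dx": .., "dy": .., "dz": .., "gripper": ..}, ...]. A call has 1 to 5 rows; each row shifts and turns the commanded pose from where the row before left it; what a row does not reach is not made up. A row lasts 1/10 s, in which the tool goes at most 50 mm and 8.59 degrees, less where a joint would pass 70% of its speed; a pose out of reach is approached as far as the arm can. A call is refused whole if a number of a shift passes 1 or a number of a turn 0.15, either way. A call with a gripper value outside its range is refused whole. The fingers move at their own pace and stop on an object; "grip_force" is the grip in N (left out, the last holds). Time passes only in rows, so rows that do not move let the fingers close. It gives the time, the measured TCP pose, the force, the opening and the grip force at its end, in the units of the state.
- bot.state(): the state, without advancing time (a new reading comes with each control period).
- bot.read_camera(name): name is "scene" or "top"; returns the picture (384x512x3 uint8, red, green, blue); there is no depth.
- bot.camera_model(name): a dict with "vertical_fov" (degrees; the focal length in pixels is half the picture's height over the tangent of half this angle, whatever the lens; pixels are square), "cx", "cy" (the principal point, pixels), "dist_coeffs" ([k1, k2, p1, p2, k3] as OpenCV has them; the pictures are not rectified), "pose" (4x4, takes a point from camera to world coordinates). Camera axes: x right, y up, looking along -z (the intrinsics and any distortion apply to the point x, -y, -z); pixel columns grow to the right and rows downward; lengths in m; the calibration is good to about 2 mm. A picture is of the moment at which its call begins. camera_model takes no time and is no camera call.
- bot.finish_job(): hands the job in; it is judged then, once.
The state is a dict: "time": time; "qpos": joint angles; "dq": joint speeds; "joint_efforts": joint torques, N m; "eef_pos": TCP position; "ee_rot": TCP orientation; "force": force on the tool from outside, world axes, zero at the start; "moment": the same for the moment, N m; "opening": finger opening in m; "grip_force": force on a finger pad.
Only numpy, scipy, OpenCV 4.12 (cv2) and the standard library are available. Lean on these libraries where they do the work, as an engineer would, in place of code of your own. Each camera call takes 0.05 s, during which the arm holds its last target. There are 200 camera calls.

### The job

The clamp that holds the aluminium tube block in the shaker has seized with dried culture medium. Work its black T-knob loose by rocking it back and forth in small arcs, pressing gently against each bind and then reversing, never twisting so hard that the slim stem is strained, until it breaks free; then turn it a full quarter turn anticlockwise (seen from above) so that the clamp is off the block. Then lift the block out by its steel pin and set it down gently, flat inside the steel tray, leaving everything else where it stands.

Things in the scene. Friction and masses are not known exactly. Their poses are not given: they have to be found in the camera images.
- shaker: Thermoshaker, white and grey housing 210 x 235 x 89 mm, fixed. Origin: centre of its underside; z up; control panel on its -x side. On top, at 102 mm height, an aluminium platform with a shallow well (walls 7 mm high, 2 mm clear all round) in which the tube block sits, centred at x 0, y 26 mm. The clamp's upright axis is at x 0, y -42 mm.
- clamp_grip (a point): Centre of the black T-knob's grip bar, 190 mm above the shaker's underside, on the turning axis. Bar 52 mm long (this point's y axis), 14 mm thick (x), 26 mm high (13 mm above and below). +y points the way of the white line on its top and of the steel dog. A 6 mm nylon stem end stands 6 mm out of its top. Within 60 mm beside the bar nothing rises above 18 mm below this point.
- clamp (a joint): Turn of the clamp (knob and dog) on its stem, rad; 0 = dog square over the block; grows anticlockwise from above (loosening). Starts seized within 0.04 of 0. Friction 0.10 N m throughout. After some four to six binds, worked in turn either way, it binds no more when loosened and turns at 0.10 N m up to an end stop at 1.75. Full quarter turn = 1.57. Stays where it is left.
- stem (a joint): Elastic twist of the slim nylon stem under the clamp, rad, anticlockwise positive; 0 unloaded. 3.0 N m/rad, so it shows the torque put on the knob (0.07 = 0.21 N m). Strained and spoilt beyond 0.12 rad (0.36 N m) either way. The knob's heading in the shaker is joint clamp plus joint stem.
- pin_grip (a point): Grip point on the upright steel pin (diameter 10 mm) in the middle of the aluminium tube block (0.3 to 0.5 kg): 59 mm above the block's underside, 9 mm below the pin's top, 23 mm above the block's upper face. Block: foot 76 x 96 x 10 mm (x, y, z), body 60 x 76 mm up to 36 mm, six tube holes. z up; in the shaker its axes are parallel to the shaker's.
- tray: Stainless steel tray, fixed, 170 x 200 mm (x, y), 18 mm high, walls and floor 3 mm. Origin: centre of its underside. Empty.
- amber_bottle: Small amber bottle, diameter 36 mm, 75 mm tall, between the shaker and the tray. Origin: centre of its underside. Bystander.
- medium_bottle: Clear bottle with blue cap, diameter 60 mm, 125 mm tall. Origin: centre of its underside. Bystander.
- dish_stack: Stack of four clear dishes, diameter 60 mm, 53 mm tall. Origin: centre of its underside. Bystander.
- clamp_foot (a point): Foot of the clamp's axis on the platform, fixed to the shaker. How the seizure behaves: the knob turns a little and binds hard at both ends of a small arc. Go on to a bind, lean on it with 0.2 N m, then reverse gently to the bind on the other side. Every bind so worked shifts the crust: the next binds come sooner or later than before, anywhere from 0.1 to 0.3 rad from 0, then none.
- dog_tip (a point): Tip of the clamp's steel dog, a flat finger 14 mm wide and 8 mm thick that turns with the knob, 26 mm out from the axis. At clamp = 0 it lies over the block's foot by 6 mm, with 1.5 mm of air, so that the block cannot be lifted; it is clear of the block from clamp = 1.15.
- timer: Small white timer lying on the table, 40 x 50 x 16 mm. Origin: centre of its underside. Bystander.
- sample_jar: Small clear jar with orange lid, diameter 38 mm, 50 mm tall, between the shaker and the tray. Origin: centre of its underside. Bystander.

How it is judged (in metres and radians):
On the way, in this order (a step that is already met when the one before it is completed fails the run):
1. the clamp is free and turned off the block (1.15 rad or more anticlockwise) (value of joint clamp above 1.15 rad), for 0.2 s.
2. the block is lifted out of the shaker's well (z of pin_grip in the frame of shaker above 0.181 m), for 0.1 s.
At the end, for the whole second after the job is handed in: The clamp stands turned off the block's seat (1.15 rad or more), and the block stands upright and flat on the tray's floor (tilt under 0.06 rad, underside within 4 mm of the floor), its pin within 75 mm of the tray's centre, at rest (value of joint clamp above 1.15 rad and horizontal distance between pin_grip and tray below 0.075 m and z of pin_grip in the frame of tray below 0.066 m and angle between pin_grip's own z axis and vertical below 0.06 rad and linear speed of block below 0.02 m/s); the robot touches nothing.
It fails at once if the stem is twisted by more than 0.12 rad (0.36 N m) either way (value of joint stem above 0.12 rad or value of joint stem below -0.12 rad).
It fails at once if the block is dropped or knocked into the tray (faster than 0.2 m/s within the last 6 mm above the tray's floor) (horizontal distance between pin_grip and tray below 0.12 m and z of pin_grip in the frame of tray below 0.068 m and linear speed of block above 0.2 m/s).
It fails at once if a bystander is moved by more than 20 mm (distance of any of amber_bottle, sample_jar, timer, medium_bottle, dish_stack from where it was at the start of the episode above 0.02 m).
It also fails if it takes over 72 s, if anything falls off the work surface, if the arm or the gripper's body presses on something with over 40 N, if the wrist force passes 120 N, or if a joint passes its speed limit or range.

## Working session

There is one attempt and no reset: what is moved stays moved. The work goes in short steps, Python scripts to look and compute and a tool call to move; the robot and the scene stay as the last step left them, time stands still between calls to the robot, and variables do not carry over. Pictures are saved under pics/ and viewed, at most 10 in all, crops included, and the job is handed in when it is done.

Besides the shell and the picture viewer there is one more tool, called after ">>>" by a JSON object that holds its "api" and its "payload". apply_moves: Moves the arm, as the interface text tells. Its arguments: {"type":"object","properties":{"plan":{"type":"array","items":{"type":"object","properties":{"rx":{"type":"number"},"ry":{"type":"number"},"rz":{"type":"number"},"dx":{"type":"number"},"dy":{"type":"number"},"dz":{"type":"number"},"gripper":{"type":"number"}}}},"grip_force":{"type":"number"}},"required":["plan"]}

```bash
mkdir -p pics
python3 - <<'E'
from cell import bot
import cv2
for n in("scene","top"):
    im=bot.read_camera(n)[:,:,::-1]
    cv2.imwrite(f"pics/{n}0.png",cv2.resize(im,(800,600),interpolation=cv2.INTER_CUBIC))
    print(n,bot.camera_model(n))
print(bot.state())
E
```

```text
scene {'vertical_fov': 45.8492549798046, 'cx': 261.32954108514843, 'cy': 183.69061068776855, 'dist_coeffs': array([0.02776826, 0.        , 0.        , 0.        , 0.        ]), 'pose': array([[-0.64977375, -0.4571947 ,  0.60726195,  1.26787186],
       [ 0.76010624, -0.38480993,  0.52360274,  0.64040349],
       [-0.00570797,  0.80180691,  0.59755593,  0.84650338],
       [ 0.        ,  0.        ,  0.        ,  1.        ]])}
top {'vertical_fov': 55.126773239115366, 'cx': 255.9500333235544, 'cy': 187.41497041877395, 'dist_coeffs': array([-0.01260881,  0.        ,  0.        ,  0.        ,  0.        ]), 'pose': array([[-2.21692742e-02,  9.92381512e-01, -1.21191819e-01,
         4.10993687e-01],
       [-9.99747766e-01, -2.24415958e-02, -8.82422705e-04,
        -3.31037556e-04],
       [-3.59543779e-03,  1.21141688e-01,  9.92628714e-01,
         1.20170973e+00],
       [ 0.00000000e+00,  0.00000000e+00,  0.00000000e+00,
         1.00000000e+00]])}
{'time': 0.1, 'qpos': array([65.19160373, 30.77203409, -0.25297053, 88.16381335,  0.14855751,
       61.15194825, -4.08216311]), 'dq': array([ 0.04569599, -0.12169343, -0.08045278, -0.13942136,  0.07316436,
        0.09452681, -0.06298843]), 'joint_efforts': array([ 3.75203148e-03, -5.84559131e+01,  1.05248295e+00, -2.59776789e+01,
        1.27539685e-02,  4.53403118e-03,  1.33878871e-05]), 'eef_pos': array([ 0.23288686, -0.60627112,  0.24152193]), 'ee_rot': array([[ 9.33483632e-01,  3.58619405e-01, -6.56813590e-04],
       [ 3.58619986e-01, -9.33482622e-01,  1.37814895e-03],
       [-1.18893115e-04, -1.52202597e-03, -9.99998835e-01]]), 'force': array([0.78611361, 0.43482477, 0.05608778]), 'moment': array([-0.0424548 ,  0.05680705, -0.01650964]), 'grip_force': 0.0, 'opening': 0.08550565213373466}
```

View pics/scene0.png

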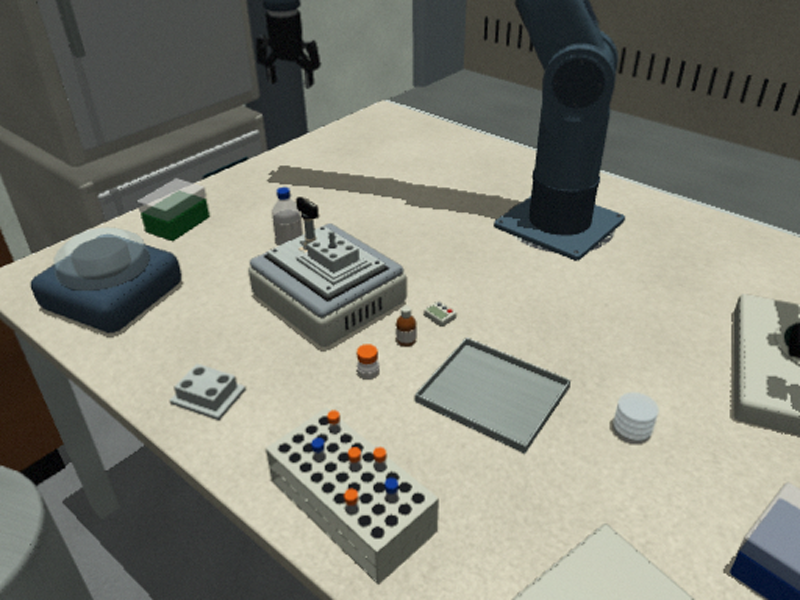

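View pics/top0.png

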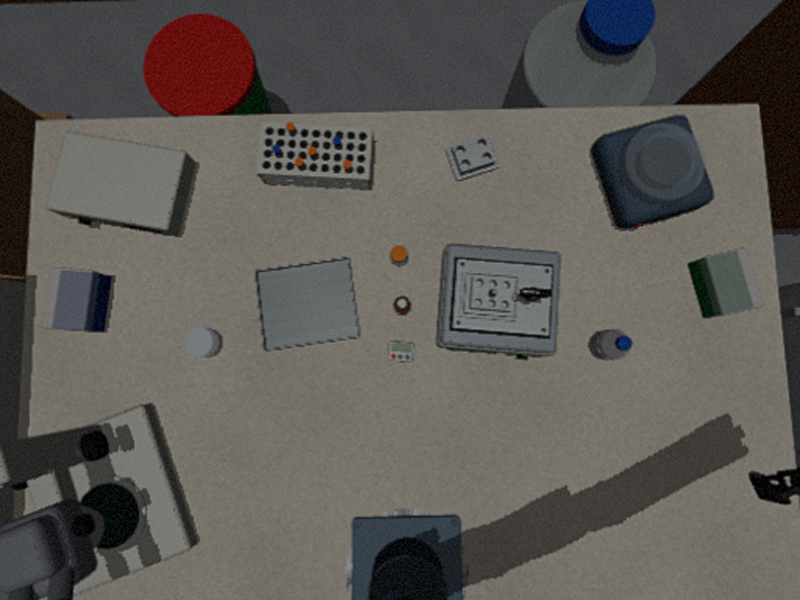

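The scene picture shows the shaker at (330,285) with the T-knob near (308,208) and the block to its right, the jar at (367,360), the amber bottle at (405,328), the timer at (440,313) and the tray at (493,392). The top picture shows the shaker at (500,300), the knob at (534,294), the pin at (492,293) and the tray at (307,304). I'll enlarge these for exact pixels.

```bash
cat > h.py <<'E'
from cell import bot
import cv2, numpy as np
def K(n):
    m=bot.camera_model(n); f=192/np.tan(np.radians(m["vertical_fov"]/2))
    return np.array([[f,0,m["cx"]],[0,f,m["cy"]],[0,0,1]]),m["dist_coeffs"],m["pose"]
def ray(n,uv):
    k,d,P=K(n); a=cv2.undistortPoints(np.array([[uv]],float),k,d)[0,0]
    return P[:3,3],P[:3,:3]@np.array([a[0],-a[1],-1])
def atz(n,uv,z):
    o,r=ray(n,uv); return o+r*(z-o[2])/r[2]
def proj(n,p):
    k,d,P=K(n); q=(np.atleast_2d(p)-P[:3,3])@P[:3,:3]; q=q*[1,-1,-1]
    return cv2.projectPoints(q,np.zeros(3),np.zeros(3),k,d)[0][:,0]
def crop(n,u0,v0,w,h,s,name):
    im=bot.read_camera(n)[:,:,::-1]; c=cv2.resize(im[v0:v0+h,u0:u0+w],None,fx=s,fy=s,interpolation=cv2.INTER_CUBIC)
    c=cv2.convertScaleAbs(c,alpha=1.3)
    for i in range(0,w,10): cv2.putText(c,str(u0+i),(i*s,8),0,.3,(0,0,255)); cv2.line(c,(i*s,9),(i*s,14),(0,0,255))
    for i in range(0,h,10): cv2.putText(c,str(v0+i),(0,i*s+3),0,.3,(0,0,255)); cv2.line(c,(20,i*s),(25,i*s),(0,0,255))
    cv2.imwrite(f"pics/{name}.png",c)
E
python3 - <<'E'
from h import *
crop("top",275,152,90,80,7,"t1"); crop("scene",155,112,110,112,5,"s1"); crop("top",155,155,120,80,6,"t2")
E
```

```text
(no output)
```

View pics/t1.png

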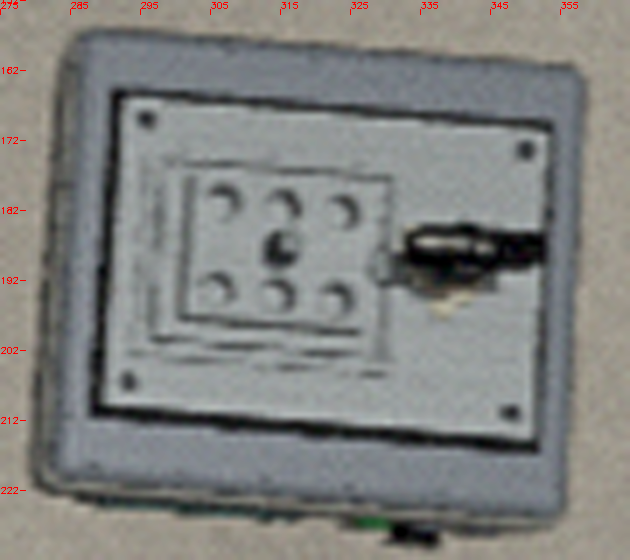

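View pics/s1.png

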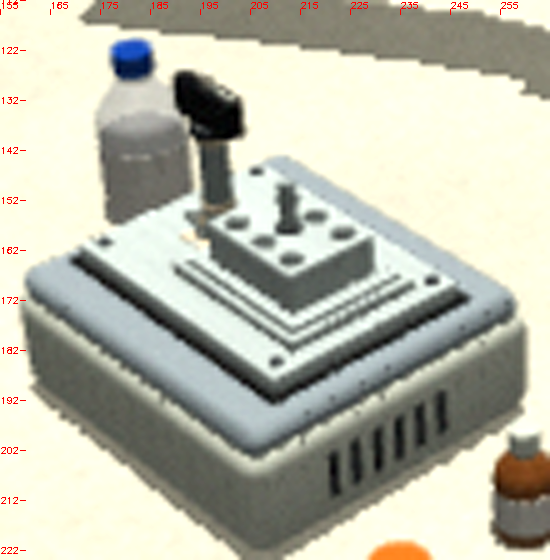

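View pics/t2.png

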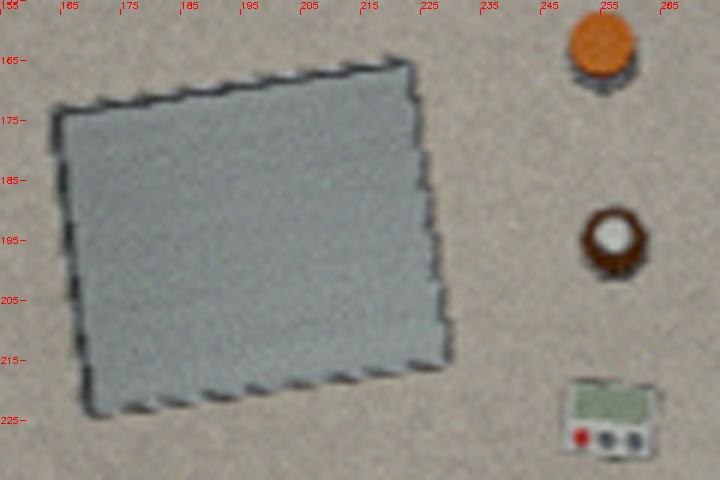

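The crops give these pixels. Top: knob bar about 333–353 at v≈186.5, pin top about (317,186), block top corners (302,177), (301,197.5) and (326.5,199.5). Scene: pin top (212.5,148.7), block top corners (213,168), (229.5,159) and (197,156.5). I'll fit the poses from them.

```bash
cat > fit.py <<'E'
from h import *
from scipy.optimize import least_squares
T=lambda p,q:(lambda c,s:np.array([p[0]+c*q[0]-s*q[1],p[1]+s*q[0]+c*q[1],q[2]]))(np.cos(p[2]),np.sin(p[2]))
B=lambda x,y,z:(x*1e-3,(y+26)*1e-3,z*1e-3)
obs=[("top",B(0,0,170),(316.8,186.2)),("scene",B(0,0,170),(212.6,148.8)),
("top",B(30,38,138),(302,177.3)),("top",B(-30,38,138),(300.9,197.5)),("top",B(-30,-38,138),(326.7,199.4)),
("scene",B(30,38,138),(213.4,168)),("scene",B(-30,38,138),(229.6,159)),("scene",B(30,-38,138),(197,156.4)),
("top",(0,-.042,.203),(343.3,186.4)),("scene",(0,-.042,.203),(196.8,130.6))]
def res(p,w=1): return np.concatenate([proj(n,T(p,q))[0]-o for n,q,o in obs])
r=least_squares(res,[.5,-.2,-.05],loss="soft_l1"); p=r.x; print("shaker",p[:2],np.degrees(p[2])); print(res(p).reshape(-1,2).round(1).tolist())
print("pin",T(p,B(0,0,161)),"knob",T(p,(0,-.042,.19)))
c=[(165,173),(223,165.3),(230,215.5),(169.5,224)]
w=np.array([atz("top",u,.018) for u in c]); print("tray",w.round(3).tolist(),w.mean(0), np.linalg.norm(np.diff(w,axis=0),axis=1))
for nm,u,z in[("jar",(255.3,162),.05),("amber",(257,194.5),.075),("dish",(129.5,218.5),.053),("med",(399,220),.125),("timer",(256.5,224.5),.016)]: print(nm,atz("top",u,z))
for nm in("top","scene"):
    im=cv2.resize(bot.read_camera(nm)[:,:,::-1],None,fx=4,fy=4)
    for z,P in((.089,[(a*.105,b*.1175)for a,b in((1,1),(1,-1),(-1,-1),(-1,1))]),(.138,[(a*.03,.026+b*.038)for a,b in((1,1),(1,-1),(-1,-1),(-1,1))]),(.203,[(a*.007,-.042+b*.026)for a,b in((1,1),(1,-1),(-1,-1),(-1,1))])):
        q=proj(nm,[T(p,(*a,z)) for a in P]); cv2.polylines(im,[(q*4+2).astype(int)],True,(0,255,0),1)
    u0,v0=(270,150) if nm=="top" else (150,110)
    cv2.imwrite(f"pics/ov_{nm}.png",im[v0*4:(v0+115)*4,u0*4:(u0+100)*4])
a,b=cv2.imread("pics/ov_top.png"),cv2.imread("pics/ov_scene.png"); cv2.imwrite("pics/ov.png",np.hstack([a,b]))
E
python3 fit.py
```

```text
shaker [ 0.53440135 -0.19512752] -5.29502130334931
[[-0.8, -0.1], [-0.0, -2.0], [-0.2, -0.9], [-0.2, -0.7], [0.1, -0.8], [0.3, -2.1], [0.5, -1.5], [-0.3, -1.2], [-0.5, -0.1], [-0.2, -2.8]]
pin [ 0.53680074 -0.16923847  0.161     ] knob [ 0.53052542 -0.23694829  0.19      ]
tray [[0.61, 0.296, 0.018], [0.631, 0.107, 0.018], [0.467, 0.086, 0.018], [0.444, 0.281, 0.018]] [0.53759985 0.19246344 0.018     ] [0.19080197 0.16551124 0.1958856 ]
jar [0.63308838 0.00095449 0.05      ]
amber [ 0.52651434 -0.00207388  0.075     ]
dish [0.46240292 0.39762801 0.053     ]
med [ 0.43720913 -0.41472323  0.125     ]
timer [0.43588439 0.00161631 0.016     ]
```

View pics/ov.png

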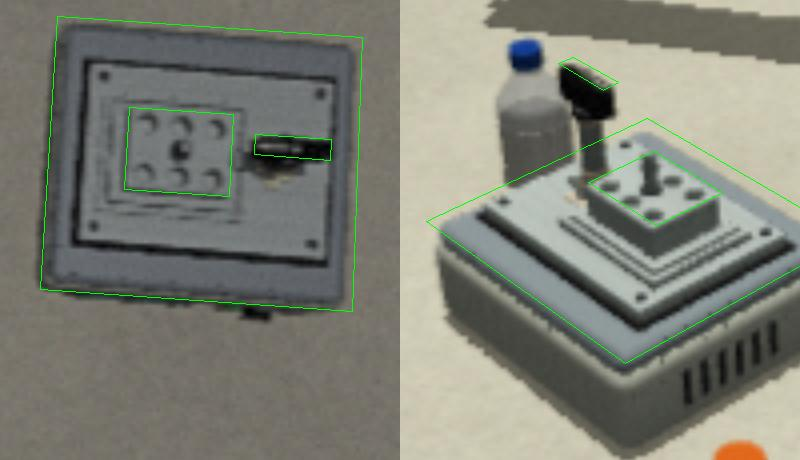

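```bash
cat >> fit.py <<'E'
print('----')
for u in [(468,341),(569,381),(525,447),(417,393)]: print(atz("scene",(u[0]*.64-.2,u[1]*.64-.2),.018))
def res2(p): return np.concatenate([proj(n,T(p,q)+[0,0,p[3]])[0]-np.array(o)+(.43 if n=="top" else .4) for n,q,o in obs])
r=least_squares(res2,[.5,-.2,-.05,0],loss="soft_l1");print(r.x,np.degrees(r.x[2]),res2(r.x).reshape(-1,2).round(1).tolist())
p=r.x;print("pin",T(p,B(0,0,161)),"knob",T(p,(0,-.042,.19)))
# tray both cams fit
tc=[(-85e-3*a,100e-3*b,.018) for a,b in((-1,1),(-1,-1),(1,-1),(1,1))]
ot=np.array(c)-.4; os=np.array([(569,381),(468,341)])
def rt(p): return np.concatenate([(proj("top",[T(p,q) for q in tc])-ot).ravel()])
r=least_squares(rt,[.53,.19,.1]);print("tray",r.x,rt(r.x).round(1))
print(proj("scene",[T(r.x,q) for q in tc])/.64)
E
python3 fit.py | sed -n '/----/,$p'
```

```text
----
[0.47916766 0.09839054 0.018     ]
[0.45219461 0.28599411 0.018     ]
[0.61777473 0.30760259 0.018     ]
[0.63597402 0.1119121  0.018     ]
[ 0.53514896 -0.19608522 -0.09209315 -0.00513707] -5.276548877117967 [[-0.3, 0.3], [0.1, -0.1], [0.4, -0.4], [0.3, -0.3], [0.6, -0.4], [0.4, -0.1], [0.6, 0.4], [-0.1, 0.7], [-0.2, 0.3], [-0.1, -0.8]]
pin [ 0.53754   -0.1701954  0.161    ] knob [ 0.53128651 -0.23790724  0.19      ]
tray [0.5390303  0.19376631 0.11220977] [-1.5 -0.4  1.3 -0.8  0.8  0.6 -0.5  0.5]
[[523.90115255 442.8647081 ]
 [413.44179955 389.99103359]
 [466.10507458 333.72896665]
 [570.15279458 377.18909537]]
```

The top overlay fits and the scene camera is off by about 2 px everywhere, on the tray as well. The knob is near (0.531,-0.237). I'll move above it and use the gripper to check the cameras.

>>> {"api": "apply_moves", "payload": {"plan": [{"dx": 0.6,"dy": 0.74,"dz": 0.1,"rz": 0.11,"gripper": 100},{"dx": 0.6,"dy": 0.74,"dz": 0.1,"rz": 0.11},{"dx": 0.6,"dy": 0.74,"dz": 0.1,"rz": 0.11},{"dx": 0.6,"dy": 0.74,"dz": 0.1,"rz": 0.11},{"dx": 0.6,"dy": 0.74,"dz": 0.1,"rz": 0.11}], "grip_force": 25}}

```text
validation failed for argument at $.pl...
```

>>> {"api": "apply_moves", "payload": {"plan": [{"dx": 0.6,"dy": 0.74,"rz": 0.11},{"dx": 0.6,"dy": 0.74,"rz": 0.11},{"dx": 0.6,"dy": 0.74,"rz": 0.11},{"dx": 0.6,"dy": 0.74,"rz": 0.11},{"dx": 0.6,"dy": 0.74,"rz": 0.11}]}}

```text
validation failed for argument at $.pl...
```

>>> {"api": "apply_moves", "payload": {"plan": [{"rz": 0.0},{"rz": 0.0}]}}

```text
validation failed for argument at $.pl...
```

```bash
cat > st.py <<'E'
from h import *
s=bot.state(); R=s["ee_rot"]
print("t",s["time"],"pos",s["eef_pos"].round(4),"yaw",round(np.degrees(np.arctan2(R[1,1],R[0,1])),2),"tilt",R[:2,2].round(4),"F",s["force"].round(1),"M",s["moment"].round(3),"open",round(s["opening"],4),"q7",s["qpos"][6].round(1),"gf",s["grip_force"])
E
python3 st.py
python3 - <<'E'
from h import *
crop("scene",150,60,110,110,5,"s2"); crop("top",285,140,90,80,6,"t3")
a,b=cv2.imread("pics/s2.png"),cv2.imread("pics/t3.png")
b=cv2.copyMakeBorder(b,0,a.shape[0]-b.shape[0],0,0,0)
m=np.hstack([a,b]); print(m.shape); cv2.imwrite("pics/m1.png",m[:, :]if m.shape[1]<=800 else cv2.resize(m,(800,int(m.shape[0]*800/m.shape[1]))))
E
```

```text
t 0.45 pos [ 0.2331 -0.6067  0.2422] yaw -68.98 tilt [-0.0001  0.0001] F [-0.4  1.  -0.8] M [ 0.005  0.042 -0.002] open 0.0855 q7 -4.1 gf 0.0
(550, 1090, 3)
```

View pics/m1.png

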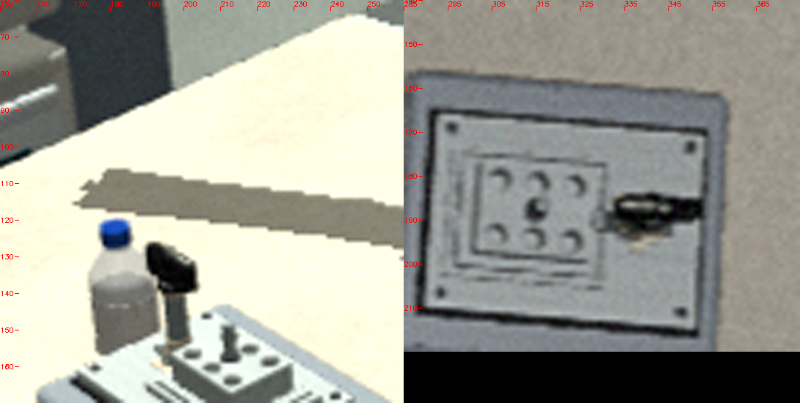

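The picture shows the arm hasn't moved, because the calls were refused. I'll give every row all seven numbers.

>>> {"api": "apply_moves", "payload": {"plan": [{"rx": 0,"ry": 0,"rz": 0.11,"dx": 0.6,"dy": 0.74,"dz": 0.1,"gripper": 100},{"rx": 0,"ry": 0,"rz": 0.11,"dx": 0.6,"dy": 0.74,"dz": 0.1,"gripper": 100},{"rx": 0,"ry": 0,"rz": 0.11,"dx": 0.6,"dy": 0.74,"dz": 0.1,"gripper": 100},{"rx": 0,"ry": 0,"rz": 0.11,"dx": 0.6,"dy": 0.74,"dz": 0.1,"gripper": 100},{"rx": 0,"ry": 0,"rz": 0.11,"dx": 0.6,"dy": 0.74,"dz": 0.1,"gripper": 100}], "grip_force": 25}}

```text
time: 1.05
eef_pos: [0.3841, -0.4202, 0.2678]
ee_rot: [[0.605, 0.796, 0.0], [0.796, -0.605, -0.001], [-0.0, 0.001, -1.0]]
force: [0.8, -1.3, 0.0]
opening: 0.0854
grip_force: 0.0
```

>>> {"api": "apply_moves", "payload": {"plan": [{"rx": 0,"ry": 0,"rz": 0.11,"dx": 0.6,"dy": 0.74,"dz": 0,"gripper": 100},{"rx": 0,"ry": 0,"rz": 0.11,"dx": 0.6,"dy": 0.74,"dz": 0,"gripper": 100},{"rx": 0,"ry": 0,"rz": 0.11,"dx": 0.6,"dy": 0.74,"dz": 0,"gripper": 100},{"rx": 0,"ry": 0,"rz": 0.11,"dx": 0.6,"dy": 0.74,"dz": 0,"gripper": 100},{"rx": 0,"ry": 0,"rz": 0.11,"dx": 0.54,"dy": 0.7,"dz": 0,"gripper": 100}]}}

```text
time: 1.55
eef_pos: [0.5314, -0.2369, 0.2676]
ee_rot: [[0.099, 0.995, 0.001], [0.995, -0.099, -0.0], [-0.0, 0.001, -1.0]]
force: [-0.6, -0.1, 0.3]
opening: 0.0856
grip_force: 0.0
```

>>> {"api": "apply_moves", "payload": {"plan": [{"rx": 0,"ry": 0,"rz": 0,"dx": 0,"dy": 0,"dz": 0,"gripper": 100}]}}

```text
time: 1.65
eef_pos: [0.5343, -0.2312, 0.2678]
ee_rot: [[0.091, 0.996, 0.003], [0.996, -0.091, 0.004], [0.004, 0.003, -1.0]]
force: [-0.1, 0.7, 0.3]
opening: 0.0853
grip_force: 0.0
```

```bash
python3 st.py
python3 - <<'E'
from h import *
crop("scene",150,70,100,100,5,"s2"); crop("top",310,150,60,60,6,"t3")
a,b=cv2.imread("pics/s2.png"),cv2.imread("pics/t3.png")
b=cv2.copyMakeBorder(b[:,:300],0,a.shape[0]-b.shape[0],0,0,0)
cv2.imwrite("pics/m2.png",np.hstack([a,b]))
s=bot.state();R=s["ee_rot"];p=s["eef_pos"]
for y in(-.0425,.0425): print(proj("scene",p+R@np.array([0,y,-.013+.011])))
E
```

```text
t 1.65 pos [ 0.5343 -0.2312  0.2678] yaw -5.21 tilt [0.0034 0.0039] F [-0.1  0.7  0.3] M [ 0.049 -0.01   0.007] open 0.0853 q7 5.6 gf 0.0
[[206.31573097 101.79733469]]
[[181.44372785 111.72546226]]
```

View pics/m2.png

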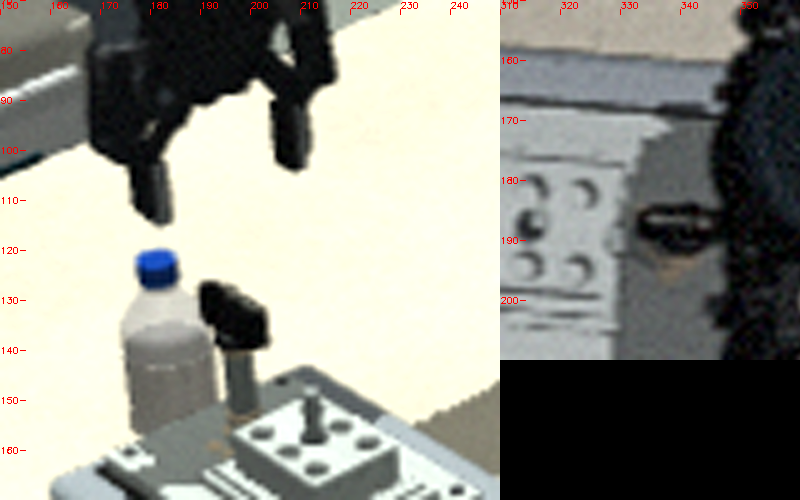

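The scene view shows the fingertips at (182.6,114) and (208,103.6), about 2 px below where they should project. So the scene camera carries that offset and the nominal heights hold. The open jaws straddle the knob line at (197,132). Next I'll let it settle and start down.

>>> {"api": "apply_moves", "payload": {"plan": [{"rx": 0,"ry": 0,"rz": 0,"dx": 0,"dy": 0,"dz": 0,"gripper": 60},{"rx": 0,"ry": 0,"rz": 0,"dx": 0,"dy": 0,"dz": 0,"gripper": 60}]}}

```text
time: 1.95
eef_pos: [0.5291, -0.2406, 0.2673]
ee_rot: [[0.107, 0.994, -0.001], [0.994, -0.107, -0.001], [-0.001, -0.0, -1.0]]
force: [0.4, 0.3, -0.3]
opening: 0.059
grip_force: 0.0
```

```bash
python3 st.py
python3 - <<'E'
import re
s=open('fit.py').read().split("print('----')")[0].split('r=least')[0]
exec(s)
obs2=[(n,q,np.array(o)-((.43,.43) if n=="top" else (.9,2.0))) for n,q,o in obs]
obs=obs2
r=least_squares(res,[.5,-.2,-.05],loss="soft_l1");p=r.x
print(p,np.degrees(p[2]),res(p).reshape(-1,2).round(1).tolist());print(T(p,B(0,0,161)),T(p,(0,-.042,.19)))
E
```

```text
t 1.95 pos [ 0.5291 -0.2406  0.2673] yaw -6.15 tilt [-0.0005 -0.0009] F [ 0.4  0.3 -0.3] M [-0.022 -0.007  0.057] open 0.059 q7 5.5 gf 0.0
[ 0.53520697 -0.1960073  -0.09361202] -5.363573571797393 [[-0.0, 0.1], [0.4, -0.0], [0.6, -0.7], [0.5, -0.6], [0.8, -0.6], [0.7, -0.0], [1.0, 0.5], [0.2, 0.8], [0.2, 0.1], [0.3, -0.8]]
[ 0.53763732 -0.17012114  0.161     ] [ 0.531281   -0.23782341  0.19      ]
```

>>> {"api": "apply_moves", "payload": {"plan": [{"rx": 0,"ry": 0,"rz": 0.01,"dx": 0.026,"dy": 0.018,"dz": -0.4,"gripper": 50},{"rx": 0,"ry": 0,"rz": 0,"dx": 0,"dy": 0,"dz": -0.4,"gripper": 50},{"rx": 0,"ry": 0,"rz": 0,"dx": 0,"dy": 0,"dz": -0.4,"gripper": 50},{"rx": 0,"ry": 0,"rz": 0,"dx": 0,"dy": 0,"dz": -0.3,"gripper": 50},{"rx": 0,"ry": 0,"rz": 0,"dx": 0,"dy": 0,"dz": -0.14,"gripper": 50}]}}

```text
time: 2.45
eef_pos: [0.5303, -0.2385, 0.1839]
ee_rot: [[0.095, 0.995, -0.002], [0.995, -0.095, 0.0], [0.0, -0.002, -1.0]]
force: [0.3, -0.0, -0.6]
opening: 0.0428
grip_force: 0.0
```

>>> {"api": "apply_moves", "payload": {"plan": [{"rx": 0,"ry": 0,"rz": 0,"dx": 0,"dy": 0,"dz": 0,"gripper": 30},{"rx": 0,"ry": 0,"rz": 0,"dx": 0,"dy": 0,"dz": 0,"gripper": 30},{"rx": 0,"ry": 0,"rz": 0,"dx": 0,"dy": 0,"dz": 0,"gripper": 30}]}}

```text
time: 2.75
eef_pos: [0.5322, -0.2381, 0.1862]
ee_rot: [[0.094, 0.996, 0.002], [0.996, -0.094, -0.001], [-0.001, 0.002, -1.0]]
force: [2.0, -0.2, -2.2]
opening: 0.0257
grip_force: 1.2
```

```bash
python3 st.py
python3 - <<'E'
from h import *
crop("scene",150,70,100,100,6,"s3")
E
```

```text
t 2.75 pos [ 0.5322 -0.2381  0.1862] yaw -5.39 tilt [ 0.0019 -0.0007] F [ 2.  -0.2 -2.2] M [-0.156 -0.34  -0.057] open 0.0257 q7 3.7 gf 1.2498995242640376
```

View pics/s3.png

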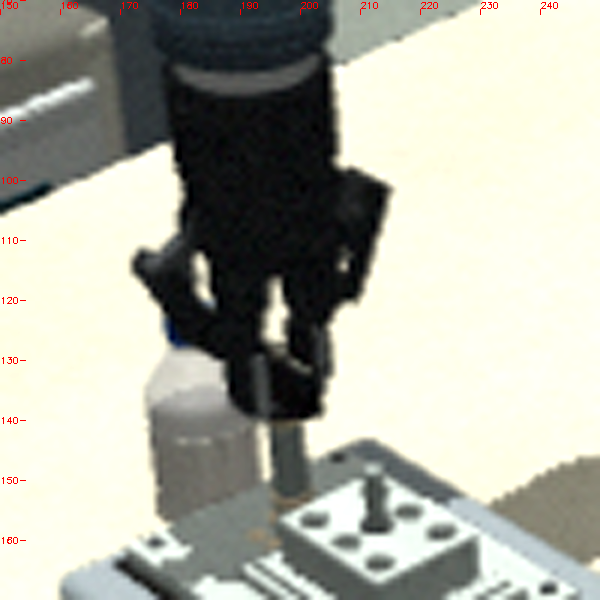

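The jaws straddle the bar at (198,133). The force suggests the +x finger is already touching, so I'll let it settle and read again.

>>> {"api": "apply_moves", "payload": {"plan": [{"rx": 0,"ry": 0,"rz": 0,"dx": 0,"dy": 0,"dz": 0,"gripper": 30},{"rx": 0,"ry": 0,"rz": 0,"dx": 0,"dy": 0,"dz": 0,"gripper": 30}]}}

```text
time: 3.0
eef_pos: [0.5321, -0.2381, 0.186]
ee_rot: [[0.094, 0.996, 0.002], [0.996, -0.094, -0.001], [-0.001, 0.002, -1.0]]
force: [2.7, -0.8, 0.6]
opening: 0.0257
grip_force: 1.5
```

```bash
python3 st.py
```

```text
t 3.0 pos [ 0.5321 -0.2381  0.186 ] yaw -5.38 tilt [ 0.0018 -0.0007] F [ 2.7 -0.8  0.6] M [-0.19 -0.52 -0.04] open 0.0257 q7 3.7 gf 1.4502950431779027
```

>>> {"api": "apply_moves", "payload": {"plan": [{"rx": 0,"ry": 0,"rz": 0,"dx": 0,"dy": 0,"dz": 0,"gripper": 32},{"rx": 0,"ry": 0,"rz": 0,"dx": 0.06,"dy": 0,"dz": 0,"gripper": 32},{"rx": 0,"ry": 0,"rz": 0,"dx": 0,"dy": 0,"dz": 0,"gripper": 32}]}}

```text
time: 3.3
eef_pos: [0.5334, -0.2378, 0.185]
ee_rot: [[0.094, 0.996, -0.003], [0.996, -0.094, 0.0], [-0.0, -0.003, -1.0]]
force: [-2.3, 1.1, 1.0]
opening: 0.027
grip_force: 1.2
```

```bash
python3 st.py
```

```text
t 3.3 pos [ 0.5334 -0.2378  0.185 ] yaw -5.39 tilt [-0.0026  0.0002] F [-2.3  1.1  1. ] M [ 0.033  0.531 -0.003] open 0.027 q7 3.6 gf 1.1661724001169205
```

>>> {"api": "apply_moves", "payload": {"plan": [{"rx": 0,"ry": 0,"rz": 0,"dx": 0,"dy": 0,"dz": 0,"gripper": 32},{"rx": 0,"ry": 0,"rz": 0,"dx": 0,"dy": 0,"dz": 0,"gripper": 32},{"rx": 0,"ry": 0,"rz": 0,"dx": 0,"dy": 0,"dz": 0,"gripper": 32},{"rx": 0,"ry": 0,"rz": 0,"dx": 0,"dy": 0,"dz": 0,"gripper": 32}]}}

```text
time: 3.7
eef_pos: [0.5337, -0.2379, 0.185]
ee_rot: [[0.094, 0.996, -0.001], [0.996, -0.094, 0.0], [0.0, -0.002, -1.0]]
force: [-5.1, 0.6, 2.6]
opening: 0.0272
grip_force: 2.4
```

```bash
python3 st.py
```

```text
t 3.7 pos [ 0.5337 -0.2379  0.185 ] yaw -5.39 tilt [-0.0015  0.0002] F [-5.1  0.6  2.6] M [0.025 1.131 0.024] open 0.0272 q7 3.6 gf 2.37091563642025
```

>>> {"api": "apply_moves", "payload": {"plan": [{"rx": 0,"ry": 0,"rz": 0,"dx": 0,"dy": 0,"dz": 0,"gripper": 24},{"rx": 0,"ry": 0,"rz": 0,"dx": 0,"dy": 0,"dz": 0,"gripper": 24},{"rx": 0,"ry": 0,"rz": 0,"dx": 0,"dy": 0,"dz": 0,"gripper": 24}]}}

```text
time: 4.0
eef_pos: [0.5329, -0.2378, 0.1853]
ee_rot: [[0.094, 0.996, -0.003], [0.996, -0.094, 0.0], [-0.0, -0.003, -1.0]]
force: [-8.6, 1.1, 5.9]
opening: 0.0232
grip_force: 24.2
```

```bash
python3 st.py
```

```text
t 4.0 pos [ 0.5329 -0.2378  0.1853] yaw -5.4 tilt [-0.0032  0.0003] F [-8.6  1.1  5.9] M [0.206 1.863 0.075] open 0.0232 q7 3.6 gf 24.166174829006195
```

>>> {"api": "apply_moves", "payload": {"plan": [{"rx": 0,"ry": 0,"rz": 0,"dx": -0.036,"dy": 0,"dz": 0,"gripper": 20},{"rx": 0,"ry": 0,"rz": 0,"dx": 0,"dy": 0,"dz": 0,"gripper": 16},{"rx": 0,"ry": 0,"rz": 0,"dx": 0,"dy": 0,"dz": 0,"gripper": 10},{"rx": 0,"ry": 0,"rz": 0,"dx": 0,"dy": 0,"dz": 0,"gripper": 10}], "grip_force": 25}}

```text
time: 4.4
eef_pos: [0.5327, -0.2378, 0.1854]
ee_rot: [[0.094, 0.996, -0.0], [0.996, -0.094, 0.0], [0.0, -0.0, -1.0]]
force: [-4.1, -0.3, 3.6]
opening: 0.023
grip_force: 24.7
```

```bash
python3 st.py;python3 - <<'E'
from h import *
crop("scene",175,95,50,60,10,"s4")
E
```

```text
t 4.4 pos [ 0.5327 -0.2378  0.1854] yaw -5.38 tilt [-0.  0.] F [-4.1 -0.3  3.6] M [ 0.06   0.94  -0.014] open 0.023 q7 3.7 gf 24.730702936649323
```

View pics/s4.png

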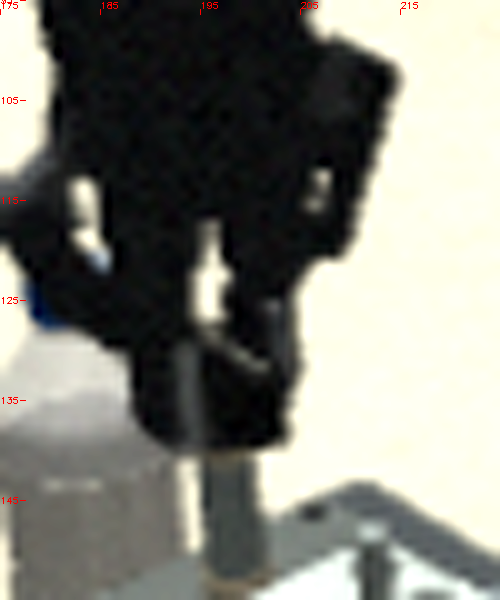

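The white line at (198,130) lies between the pads, so the bar is held. The first gentle turn goes anticlockwise in small steps, reading the moment each time.

>>> {"api": "apply_moves", "payload": {"plan": [{"rx": 0,"ry": 0,"rz": 0.02,"dx": 0,"dy": 0,"dz": 0,"gripper": 10},{"rx": 0,"ry": 0,"rz": 0.02,"dx": 0,"dy": 0,"dz": 0,"gripper": 10},{"rx": 0,"ry": 0,"rz": 0,"dx": 0,"dy": 0,"dz": 0,"gripper": 10}]}}

```text
time: 4.75
eef_pos: [0.5327, -0.2378, 0.1854]
ee_rot: [[0.053, 0.999, 0.0], [0.999, -0.053, 0.0], [0.0, 0.0, -1.0]]
force: [-4.2, 0.1, 4.8]
opening: 0.0239
grip_force: 24.8
```

```bash
python3 st.py
```

```text
t 4.75 pos [ 0.5327 -0.2378  0.1854] yaw -3.05 tilt [0.0001 0.0001] F [-4.2  0.1  4.8] M [ 0.171  1.006 -0.066] open 0.0239 q7 5.7 gf 24.808863401412964
```

>>> {"api": "apply_moves", "payload": {"plan": [{"rx": 0,"ry": 0,"rz": 0.02,"dx": 0,"dy": 0,"dz": 0,"gripper": 10},{"rx": 0,"ry": 0,"rz": 0.02,"dx": 0,"dy": 0,"dz": 0,"gripper": 10},{"rx": 0,"ry": 0,"rz": 0,"dx": 0,"dy": 0,"dz": 0,"gripper": 10}]}}

```text
time: 5.05
eef_pos: [0.5326, -0.2378, 0.1853]
ee_rot: [[0.013, 1.0, 0.0], [1.0, -0.013, 0.0], [0.0, 0.0, -1.0]]
force: [-3.9, 1.1, 4.2]
opening: 0.0231
grip_force: 24.8
```

```bash
python3 st.py
```

```text
t 5.05 pos [ 0.5326 -0.2378  0.1853] yaw -0.75 tilt [0.0001 0.0001] F [-3.9  1.1  4.2] M [ 0.236  1.062 -0.148] open 0.0231 q7 7.8 gf 24.84905183315277
```

>>> {"api": "apply_moves", "payload": {"plan": [{"rx": 0,"ry": 0,"rz": 0.02,"dx": 0,"dy": 0,"dz": 0,"gripper": 10},{"rx": 0,"ry": 0,"rz": 0,"dx": 0,"dy": 0,"dz": 0,"gripper": 10}]}}

```text
time: 5.25
eef_pos: [0.5326, -0.2378, 0.1853]
ee_rot: [[-0.007, 1.0, 0.0], [1.0, 0.007, 0.0], [0.0, 0.0, -1.0]]
force: [-3.9, -0.2, 5.8]
opening: 0.0235
grip_force: 24.9
```

```bash
python3 st.py
```

```text
t 5.25 pos [ 0.5326 -0.2378  0.1853] yaw 0.39 tilt [0.0001 0.    ] F [-3.9 -0.2  5.8] M [ 0.213  0.947 -0.061] open 0.0235 q7 8.8 gf 24.867319464683533
```

```bash
cat > mz.py <<'E'
from cell import bot
import numpy as np
L=[]
for i in range(4): bot.read_camera("top"); L.append(bot.state())
R=L[-1]["ee_rot"]; a=np.degrees(np.arctan2(R[1,1],R[0,1]))
print("t",L[-1]["time"],"ang",round(np.radians(a+5.38),3),"Mz",np.mean([s["moment"][2] for s in L]).round(3),[round(s["moment"][2],2) for s in L],"F",np.mean([s["force"] for s in L],0).round(1),"q7",round(L[-1]["qpos"][6]))
E
python3 mz.py
```

```text
t 5.45 ang 0.1 Mz -0.096 [np.float64(-0.08), np.float64(-0.14), np.float64(-0.09), np.float64(-0.07)] F [-4.2  0.7  4.7] q7 9
```

>>> {"api": "apply_moves", "payload": {"plan": [{"rx": 0,"ry": 0,"rz": 0.02,"dx": 0,"dy": 0,"dz": 0,"gripper": 10}]}}

```text
time: 5.55
eef_pos: [0.5326, -0.2378, 0.1853]
ee_rot: [[-0.027, 1.0, -0.0], [1.0, 0.027, -0.0], [-0.0, -0.0, -1.0]]
force: [-3.1, 0.2, 5.0]
opening: 0.0233
grip_force: 24.9
```

```bash
python3 mz.py
```

```text
t 5.75 ang 0.121 Mz -0.119 [np.float64(-0.11), np.float64(-0.11), np.float64(-0.12), np.float64(-0.13)] F [-3.7  1.4  5.1] q7 10
```

>>> {"api": "apply_moves", "payload": {"plan": [{"rx": 0,"ry": 0,"rz": 0.02,"dx": 0,"dy": 0,"dz": 0,"gripper": 10}]}}

```text
time: 5.85
eef_pos: [0.5326, -0.2379, 0.1853]
ee_rot: [[-0.047, 0.999, -0.0], [0.999, 0.047, -0.0], [-0.0, -0.0, -1.0]]
force: [-4.7, 1.4, 5.0]
opening: 0.0236
grip_force: 24.9
```

```bash
python3 mz.py
```

```text
t 6.05 ang 0.141 Mz -0.102 [np.float64(-0.09), np.float64(-0.14), np.float64(-0.05), np.float64(-0.13)] F [-4.3  0.9  5.5] q7 11
```

>>> {"api": "apply_moves", "payload": {"plan": [{"rx": 0,"ry": 0,"rz": 0.02,"dx": 0,"dy": 0,"dz": 0,"gripper": 10}]}}

```text
time: 6.15
eef_pos: [0.5326, -0.2378, 0.1853]
ee_rot: [[-0.068, 0.998, 0.0], [0.998, 0.068, -0.0], [-0.0, 0.0, -1.0]]
force: [-3.9, 1.8, 5.2]
opening: 0.0233
grip_force: 24.9
```

```bash
python3 mz.py
```

```text
t 6.35 ang 0.161 Mz -0.08 [np.float64(-0.04), np.float64(-0.09), np.float64(-0.12), np.float64(-0.07)] F [-4.2  1.1  5.2] q7 12
```

>>> {"api": "apply_moves", "payload": {"plan": [{"rx": 0,"ry": 0,"rz": 0.02,"dx": 0,"dy": 0,"dz": 0,"gripper": 10}]}}

```text
time: 6.45
eef_pos: [0.5326, -0.2378, 0.1853]
ee_rot: [[-0.088, 0.996, -0.0], [0.996, 0.088, -0.0], [-0.0, -0.0, -1.0]]
force: [-3.9, 1.8, 5.3]
opening: 0.0236
grip_force: 24.9
```

```bash
python3 mz.py
```

```text
t 6.65 ang 0.181 Mz -0.117 [np.float64(-0.19), np.float64(-0.08), np.float64(-0.12), np.float64(-0.09)] F [-4.5  1.1  5.4] q7 13
```

>>> {"api": "apply_moves", "payload": {"plan": [{"rx": 0,"ry": 0,"rz": 0.015,"dx": 0,"dy": 0,"dz": 0,"gripper": 10}]}}

```text
time: 6.75
eef_pos: [0.5326, -0.2379, 0.1853]
ee_rot: [[-0.102, 0.995, 0.0], [0.995, 0.102, -0.0], [-0.0, 0.0, -1.0]]
force: [-4.4, 1.2, 5.4]
opening: 0.0235
grip_force: 24.9
```

```bash
python3 mz.py
```

```text
t 6.95 ang 0.196 Mz -0.149 [np.float64(-0.14), np.float64(-0.15), np.float64(-0.15), np.float64(-0.15)] F [-4.5  1.2  5.2] q7 14
```

>>> {"api": "apply_moves", "payload": {"plan": [{"rx": 0,"ry": 0,"rz": 0.02,"dx": 0,"dy": 0,"dz": 0,"gripper": 10}]}}

```text
time: 7.05
eef_pos: [0.5326, -0.2378, 0.1853]
ee_rot: [[-0.122, 0.993, 0.0], [0.993, 0.122, 0.0], [0.0, 0.0, -1.0]]
force: [-4.8, 0.0, 4.9]
opening: 0.0235
grip_force: 24.9
```

```bash
python3 mz.py
```

```text
t 7.25 ang 0.216 Mz -0.184 [np.float64(-0.15), np.float64(-0.19), np.float64(-0.2), np.float64(-0.2)] F [-4.1  1.2  5.3] q7 15
```

>>> {"api": "apply_moves", "payload": {"plan": [{"rx": 0,"ry": 0,"rz": 0.01,"dx": 0,"dy": 0,"dz": 0,"gripper": 10}]}}

```text
time: 7.35
eef_pos: [0.5326, -0.2378, 0.1853]
ee_rot: [[-0.132, 0.991, -0.0], [0.991, 0.132, 0.0], [0.0, -0.0, -1.0]]
force: [-3.7, 1.4, 5.6]
opening: 0.0234
grip_force: 24.9
```

```bash
python3 mz.py
```

```text
t 7.55 ang 0.226 Mz -0.229 [np.float64(-0.25), np.float64(-0.2), np.float64(-0.25), np.float64(-0.22)] F [-3.8  1.4  5.3] q7 15
```

Bind 1 is worked, leaning with about 0.22 N m. Now I reverse.

>>> {"api": "apply_moves", "payload": {"plan": [{"rx": 0,"ry": 0,"rz": -0.04,"dx": 0,"dy": 0,"dz": 0,"gripper": 10},{"rx": 0,"ry": 0,"rz": -0.04,"dx": 0,"dy": 0,"dz": 0,"gripper": 10},{"rx": 0,"ry": 0,"rz": -0.04,"dx": 0,"dy": 0,"dz": 0,"gripper": 10},{"rx": 0,"ry": 0,"rz": -0.04,"dx": 0,"dy": 0,"dz": 0,"gripper": 10},{"rx": 0,"ry": 0,"rz": -0.04,"dx": 0,"dy": 0,"dz": 0,"gripper": 10}]}}

```text
time: 8.05
eef_pos: [0.5327, -0.2378, 0.1853]
ee_rot: [[0.069, 0.998, 0.0], [0.998, -0.069, -0.0], [-0.0, 0.0, -1.0]]
force: [-3.6, 0.7, 5.4]
opening: 0.0231
grip_force: 24.9
```

>>> {"api": "apply_moves", "payload": {"plan": [{"rx": 0,"ry": 0,"rz": -0.04,"dx": 0,"dy": 0,"dz": 0,"gripper": 10},{"rx": 0,"ry": 0,"rz": -0.04,"dx": 0,"dy": 0,"dz": 0,"gripper": 10},{"rx": 0,"ry": 0,"rz": -0.04,"dx": 0,"dy": 0,"dz": 0,"gripper": 10}]}}

```text
time: 8.35
eef_pos: [0.5327, -0.2378, 0.1853]
ee_rot: [[0.187, 0.982, 0.0], [0.982, -0.187, -0.0], [-0.0, 0.0, -1.0]]
force: [-3.8, 0.4, 5.2]
opening: 0.0233
grip_force: 24.9
```

```bash
python3 mz.py
```

```text
t 8.55 ang -0.093 Mz 0.098 [np.float64(0.13), np.float64(0.04), np.float64(0.11), np.float64(0.11)] F [-3.6  0.7  5.2] q7 -1
```

>>> {"api": "apply_moves", "payload": {"plan": [{"rx": 0,"ry": 0,"rz": -0.02,"dx": 0,"dy": 0,"dz": 0,"gripper": 10}]}}

```text
time: 8.65
eef_pos: [0.5326, -0.2378, 0.1853]
ee_rot: [[0.205, 0.979, -0.0], [0.979, -0.205, -0.0], [-0.0, 0.0, -1.0]]
force: [-3.8, 1.4, 5.6]
opening: 0.0234
grip_force: 24.9
```

```bash
python3 mz.py
```

```text
t 8.85 ang -0.113 Mz 0.115 [np.float64(0.14), np.float64(0.12), np.float64(0.09), np.float64(0.12)] F [-4.1  1.2  4.7] q7 -2
```

>>> {"api": "apply_moves", "payload": {"plan": [{"rx": 0,"ry": 0,"rz": -0.02,"dx": 0,"dy": 0,"dz": 0,"gripper": 10}]}}

```text
time: 8.95
eef_pos: [0.5326, -0.2378, 0.1853]
ee_rot: [[0.225, 0.974, 0.0], [0.974, -0.225, -0.0], [-0.0, 0.0, -1.0]]
force: [-3.5, 1.0, 4.8]
opening: 0.0236
grip_force: 24.9
```

```bash
python3 mz.py
```

```text
t 9.15 ang -0.133 Mz 0.087 [np.float64(0.06), np.float64(0.09), np.float64(0.08), np.float64(0.12)] F [-4.   0.7  5.1] q7 -3
```

>>> {"api": "apply_moves", "payload": {"plan": [{"rx": 0,"ry": 0,"rz": -0.02,"dx": 0,"dy": 0,"dz": 0,"gripper": 10}]}}

```text
time: 9.25
eef_pos: [0.5327, -0.2378, 0.1853]
ee_rot: [[0.244, 0.97, 0.0], [0.97, -0.244, -0.0], [-0.0, 0.0, -1.0]]
force: [-4.1, 0.1, 5.5]
opening: 0.0239
grip_force: 24.9
```

```bash
python3 mz.py
```

```text
t 9.45 ang -0.153 Mz 0.078 [np.float64(0.08), np.float64(0.05), np.float64(0.1), np.float64(0.08)] F [-3.9  0.9  5.3] q7 -4
```

>>> {"api": "apply_moves", "payload": {"plan": [{"rx": 0,"ry": 0,"rz": -0.02,"dx": 0,"dy": 0,"dz": 0,"gripper": 10}]}}

```text
time: 9.55
eef_pos: [0.5327, -0.2378, 0.1853]
ee_rot: [[0.264, 0.965, 0.0], [0.965, -0.264, -0.0], [-0.0, 0.0, -1.0]]
force: [-3.0, 0.0, 4.8]
opening: 0.0231
grip_force: 24.9
```

```bash
python3 mz.py
```

```text
t 9.75 ang -0.173 Mz 0.11 [np.float64(0.11), np.float64(0.13), np.float64(0.1), np.float64(0.1)] F [-4.   1.   4.7] q7 -5
```

>>> {"api": "apply_moves", "payload": {"plan": [{"rx": 0,"ry": 0,"rz": -0.015,"dx": 0,"dy": 0,"dz": 0,"gripper": 10}]}}

```text
time: 9.85
eef_pos: [0.5327, -0.2378, 0.1853]
ee_rot: [[0.278, 0.961, 0.0], [0.961, -0.278, -0.0], [-0.0, 0.0, -1.0]]
force: [-4.3, 1.6, 5.6]
opening: 0.0236
grip_force: 24.9
```

```bash
python3 mz.py
```

```text
t 10.05 ang -0.188 Mz 0.107 [np.float64(0.14), np.float64(0.13), np.float64(0.07), np.float64(0.09)] F [-4.   1.4  5. ] q7 -6
```

```bash
sed -i 's/^for i in range(4).*/L.append(bot.state())\nfor i in range(2): bot.read_camera("top"); L.append(bot.state())/; s/\[round(s\["moment"\]\[2\],2) for s in L\]/[float(round(s["moment"][2],2)) for s in L]/' mz.py
```

>>> {"api": "apply_moves", "payload": {"plan": [{"rx": 0,"ry": 0,"rz": -0.02,"dx": 0,"dy": 0,"dz": 0,"gripper": 10},{"rx": 0,"ry": 0,"rz": 0,"dx": 0,"dy": 0,"dz": 0,"gripper": 10}]}}

```text
time: 10.25
eef_pos: [0.5326, -0.2378, 0.1853]
ee_rot: [[0.298, 0.955, -0.0], [0.955, -0.298, -0.0], [-0.0, 0.0, -1.0]]
force: [-5.6, 1.0, 5.6]
opening: 0.0234
grip_force: 24.9
```

```bash
python3 mz.py
```

```text
t 10.35 ang -0.208 Mz 0.098 [0.12, 0.1, 0.07] F [-4.9  0.8  4.9] q7 -7
```

>>> {"api": "apply_moves", "payload": {"plan": [{"rx": 0,"ry": 0,"rz": -0.02,"dx": 0,"dy": 0,"dz": 0,"gripper": 10},{"rx": 0,"ry": 0,"rz": 0,"dx": 0,"dy": 0,"dz": 0,"gripper": 10}]}}

```text
time: 10.55
eef_pos: [0.5327, -0.2378, 0.1853]
ee_rot: [[0.317, 0.949, 0.0], [0.949, -0.317, -0.0], [-0.0, 0.0, -1.0]]
force: [-4.0, 1.1, 5.2]
opening: 0.0234
grip_force: 24.9
```

```bash
python3 mz.py
```

```text
t 10.65 ang -0.228 Mz 0.114 [0.14, 0.09, 0.11] F [-4.4  1.2  5.2] q7 -8
```

>>> {"api": "apply_moves", "payload": {"plan": [{"rx": 0,"ry": 0,"rz": -0.02,"dx": 0,"dy": 0,"dz": 0,"gripper": 10},{"rx": 0,"ry": 0,"rz": 0,"dx": 0,"dy": 0,"dz": 0,"gripper": 10}]}}

```text
time: 10.85
eef_pos: [0.5327, -0.2378, 0.1853]
ee_rot: [[0.336, 0.942, 0.0], [0.942, -0.336, -0.0], [-0.0, 0.0, -1.0]]
force: [-4.4, 0.2, 5.5]
opening: 0.023
grip_force: 24.9
```

```bash
python3 mz.py
```

```text
t 10.95 ang -0.248 Mz 0.105 [0.13, 0.07, 0.11] F [-4.1  0.6  5.4] q7 -9
```

>>> {"api": "apply_moves", "payload": {"plan": [{"rx": 0,"ry": 0,"rz": -0.02,"dx": 0,"dy": 0,"dz": 0,"gripper": 10},{"rx": 0,"ry": 0,"rz": 0,"dx": 0,"dy": 0,"dz": 0,"gripper": 10}]}}

```text
time: 11.15
eef_pos: [0.5327, -0.2378, 0.1853]
ee_rot: [[0.354, 0.935, 0.0], [0.935, -0.354, -0.0], [-0.0, 0.0, -1.0]]
force: [-4.0, 1.0, 4.8]
opening: 0.0232
grip_force: 24.9
```

```bash
python3 mz.py
```

```text
t 11.25 ang -0.268 Mz 0.105 [0.11, 0.09, 0.11] F [-3.6  1.1  5.1] q7 -10
```

>>> {"api": "apply_moves", "payload": {"plan": [{"rx": 0,"ry": 0,"rz": -0.02,"dx": 0,"dy": 0,"dz": 0,"gripper": 10},{"rx": 0,"ry": 0,"rz": 0,"dx": 0,"dy": 0,"dz": 0,"gripper": 10}]}}

```text
time: 11.45
eef_pos: [0.5327, -0.2378, 0.1853]
ee_rot: [[0.373, 0.928, 0.0], [0.928, -0.373, -0.0], [-0.0, 0.0, -1.0]]
force: [-4.5, 0.9, 4.4]
opening: 0.0234
grip_force: 24.9
```

```bash
python3 mz.py
```

```text
t 11.55 ang -0.288 Mz 0.098 [0.11, 0.09, 0.09] F [-4.5  1.   4.7] q7 -11
```

>>> {"api": "apply_moves", "payload": {"plan": [{"rx": 0,"ry": 0,"rz": -0.02,"dx": 0,"dy": 0,"dz": 0,"gripper": 10},{"rx": 0,"ry": 0,"rz": 0,"dx": 0,"dy": 0,"dz": 0,"gripper": 10}]}}

```text
time: 11.75
eef_pos: [0.5327, -0.2378, 0.1853]
ee_rot: [[0.391, 0.92, 0.0], [0.92, -0.391, -0.0], [-0.0, 0.0, -1.0]]
force: [-4.5, 2.1, 5.1]
opening: 0.0234
grip_force: 24.9
```

```bash
python3 mz.py
```

```text
t 11.85 ang -0.308 Mz 0.095 [0.06, 0.14, 0.09] F [-4.5  1.5  4.9] q7 -12
```

>>> {"api": "apply_moves", "payload": {"plan": [{"rx": 0,"ry": 0,"rz": -0.025,"dx": 0,"dy": 0,"dz": 0,"gripper": 10},{"rx": 0,"ry": 0,"rz": 0,"dx": 0,"dy": 0,"dz": 0,"gripper": 10}]}}

```text
time: 12.05
eef_pos: [0.5327, -0.2378, 0.1853]
ee_rot: [[0.414, 0.91, 0.0], [0.91, -0.414, -0.0], [-0.0, 0.0, -1.0]]
force: [-3.8, 0.5, 4.8]
opening: 0.0236
grip_force: 24.9
```

```bash
python3 mz.py
```

```text
t 12.15 ang -0.333 Mz 0.092 [0.11, 0.07, 0.09] F [-4.2  0.5  5.2] q7 -13
```

>>> {"api": "apply_moves", "payload": {"plan": [{"rx": 0,"ry": 0,"rz": -0.02,"dx": 0,"dy": 0,"dz": 0,"gripper": 10},{"rx": 0,"ry": 0,"rz": 0,"dx": 0,"dy": 0,"dz": 0,"gripper": 10}]}}

```text
time: 12.35
eef_pos: [0.5327, -0.2378, 0.1853]
ee_rot: [[0.432, 0.902, 0.0], [0.902, -0.432, -0.0], [-0.0, 0.0, -1.0]]
force: [-3.5, 0.6, 5.1]
opening: 0.0232
grip_force: 24.9
```

```bash
python3 mz.py
```

```text
t 12.45 ang -0.353 Mz 0.116 [0.14, 0.11, 0.09] F [-4.1  1.1  4.9] q7 -14
```

>>> {"api": "apply_moves", "payload": {"plan": [{"rx": 0,"ry": 0,"rz": -0.02,"dx": 0,"dy": 0,"dz": 0,"gripper": 10},{"rx": 0,"ry": 0,"rz": 0,"dx": 0,"dy": 0,"dz": 0,"gripper": 10}]}}

```text
time: 12.65
eef_pos: [0.5327, -0.2378, 0.1853]
ee_rot: [[0.45, 0.893, 0.0], [0.893, -0.45, -0.0], [-0.0, 0.0, -1.0]]
force: [-4.2, 1.1, 5.7]
opening: 0.0232
grip_force: 24.9
```

```bash
python3 mz.py
```

```text
t 12.75 ang -0.373 Mz 0.151 [0.15, 0.15, 0.15] F [-4.2  0.7  5.4] q7 -15
```

>>> {"api": "apply_moves", "payload": {"plan": [{"rx": 0,"ry": 0,"rz": -0.02,"dx": 0,"dy": 0,"dz": 0,"gripper": 10},{"rx": 0,"ry": 0,"rz": 0,"dx": 0,"dy": 0,"dz": 0,"gripper": 10}]}}

```text
time: 12.95
eef_pos: [0.5327, -0.2378, 0.1853]
ee_rot: [[0.468, 0.884, 0.0], [0.884, -0.468, -0.0], [-0.0, 0.0, -1.0]]
force: [-4.1, 1.4, 6.2]
opening: 0.0235
grip_force: 24.9
```

```bash
python3 mz.py
```

```text
t 13.05 ang -0.392 Mz 0.193 [0.18, 0.22, 0.18] F [-4.4  0.9  5.9] q7 -16
```

>>> {"api": "apply_moves", "payload": {"plan": [{"rx": 0,"ry": 0,"rz": -0.02,"dx": 0,"dy": 0,"dz": 0,"gripper": 10},{"rx": 0,"ry": 0,"rz": 0,"dx": 0,"dy": 0,"dz": 0,"gripper": 10}]}}

```text
time: 13.25
eef_pos: [0.5327, -0.2379, 0.1853]
ee_rot: [[0.485, 0.874, 0.0], [0.874, -0.485, -0.0], [-0.0, 0.0, -1.0]]
force: [-4.7, 1.3, 5.9]
opening: 0.0236
grip_force: 24.9
```

```bash
python3 mz.py
```

```text
t 13.35 ang -0.412 Mz 0.276 [0.25, 0.32, 0.26] F [-4.5  1.1  5.3] q7 -17
```

Bind 2 is worked, with a lean of about 0.25 N m. Reversing to the left side.

>>> {"api": "apply_moves", "payload": {"plan": [{"rx": 0,"ry": 0,"rz": 0.05,"dx": 0,"dy": 0,"dz": 0,"gripper": 10},{"rx": 0,"ry": 0,"rz": 0.05,"dx": 0,"dy": 0,"dz": 0,"gripper": 10},{"rx": 0,"ry": 0,"rz": 0.05,"dx": 0,"dy": 0,"dz": 0,"gripper": 10},{"rx": 0,"ry": 0,"rz": 0.05,"dx": 0,"dy": 0,"dz": 0,"gripper": 10},{"rx": 0,"ry": 0,"rz": 0.05,"dx": 0,"dy": 0,"dz": 0,"gripper": 10}]}}

```text
time: 13.85
eef_pos: [0.5327, -0.2378, 0.1853]
ee_rot: [[0.252, 0.968, 0.0], [0.968, -0.252, 0.0], [0.0, 0.0, -1.0]]
force: [-3.4, 1.3, 5.9]
opening: 0.0232
grip_force: 24.9
```

>>> {"api": "apply_moves", "payload": {"plan": [{"rx": 0,"ry": 0,"rz": 0.05,"dx": 0,"dy": 0,"dz": 0,"gripper": 10},{"rx": 0,"ry": 0,"rz": 0.05,"dx": 0,"dy": 0,"dz": 0,"gripper": 10},{"rx": 0,"ry": 0,"rz": 0.05,"dx": 0,"dy": 0,"dz": 0,"gripper": 10},{"rx": 0,"ry": 0,"rz": 0.05,"dx": 0,"dy": 0,"dz": 0,"gripper": 10},{"rx": 0,"ry": 0,"rz": 0.05,"dx": 0,"dy": 0,"dz": 0,"gripper": 10}]}}

```text
time: 14.35
eef_pos: [0.5326, -0.2378, 0.1853]
ee_rot: [[0.005, 1.0, 0.0], [1.0, -0.005, 0.0], [0.0, 0.0, -1.0]]
force: [-3.9, 1.3, 4.6]
opening: 0.0232
grip_force: 24.9
```

>>> {"api": "apply_moves", "payload": {"plan": [{"rx": 0,"ry": 0,"rz": 0.02,"dx": 0,"dy": 0,"dz": 0,"gripper": 10},{"rx": 0,"ry": 0,"rz": 0,"dx": 0,"dy": 0,"dz": 0,"gripper": 10}]}}

```text
time: 14.55
eef_pos: [0.5326, -0.2378, 0.1853]
ee_rot: [[-0.013, 1.0, 0.0], [1.0, 0.013, 0.0], [0.0, 0.0, -1.0]]
force: [-5.1, 1.3, 4.8]
opening: 0.0237
grip_force: 24.9
```

```bash
python3 mz.py
```

```text
t 14.65 ang 0.107 Mz -0.119 [-0.13, -0.13, -0.11] F [-4.4  1.3  4.7] q7 9
```

>>> {"api": "apply_moves", "payload": {"plan": [{"rx": 0,"ry": 0,"rz": 0.02,"dx": 0,"dy": 0,"dz": 0,"gripper": 10},{"rx": 0,"ry": 0,"rz": 0,"dx": 0,"dy": 0,"dz": 0,"gripper": 10}]}}

```text
time: 14.85
eef_pos: [0.5327, -0.2378, 0.1853]
ee_rot: [[-0.033, 0.999, 0.0], [0.999, 0.033, 0.0], [0.0, 0.0, -1.0]]
force: [-3.7, 1.1, 4.2]
opening: 0.0234
grip_force: 24.9
```

```bash
python3 mz.py
```

```text
t 14.95 ang 0.127 Mz -0.091 [-0.05, -0.11, -0.12] F [-4.3  1.   5.1] q7 10
```

>>> {"api": "apply_moves", "payload": {"plan": [{"rx": 0,"ry": 0,"rz": 0.02,"dx": 0,"dy": 0,"dz": 0,"gripper": 10},{"rx": 0,"ry": 0,"rz": 0,"dx": 0,"dy": 0,"dz": 0,"gripper": 10}]}}

```text
time: 15.15
eef_pos: [0.5326, -0.2378, 0.1853]
ee_rot: [[-0.053, 0.999, 0.0], [0.999, 0.053, 0.0], [0.0, 0.0, -1.0]]
force: [-5.0, 0.9, 5.0]
opening: 0.0235
grip_force: 24.9
```

```bash
python3 mz.py
```

```text
t 15.25 ang 0.147 Mz -0.098 [-0.1, -0.07, -0.13] F [-4.4  1.   5.1] q7 11
```

>>> {"api": "apply_moves", "payload": {"plan": [{"rx": 0,"ry": 0,"rz": 0.02,"dx": 0,"dy": 0,"dz": 0,"gripper": 10},{"rx": 0,"ry": 0,"rz": 0,"dx": 0,"dy": 0,"dz": 0,"gripper": 10}]}}

```text
time: 15.45
eef_pos: [0.5326, -0.2378, 0.1853]
ee_rot: [[-0.073, 0.997, 0.0], [0.997, 0.073, 0.0], [0.0, 0.0, -1.0]]
force: [-4.3, 0.7, 5.2]
opening: 0.0235
grip_force: 24.9
```

```bash
python3 mz.py
```

```text
t 15.55 ang 0.167 Mz -0.153 [-0.12, -0.13, -0.2] F [-4.2  1.1  4.8] q7 12
```

>>> {"api": "apply_moves", "payload": {"plan": [{"rx": 0,"ry": 0,"rz": 0.02,"dx": 0,"dy": 0,"dz": 0,"gripper": 10},{"rx": 0,"ry": 0,"rz": 0,"dx": 0,"dy": 0,"dz": 0,"gripper": 10}]}}

```text
time: 15.75
eef_pos: [0.5326, -0.2378, 0.1853]
ee_rot: [[-0.093, 0.996, 0.0], [0.996, 0.093, 0.0], [0.0, 0.0, -1.0]]
force: [-3.9, 1.3, 4.4]
opening: 0.0234
grip_force: 24.9
```

```bash
python3 mz.py
```

```text
t 15.85 ang 0.186 Mz -0.168 [-0.18, -0.17, -0.15] F [-4.1  1.1  4.7] q7 13
```

>>> {"api": "apply_moves", "payload": {"plan": [{"rx": 0,"ry": 0,"rz": 0.015,"dx": 0,"dy": 0,"dz": 0,"gripper": 10},{"rx": 0,"ry": 0,"rz": 0,"dx": 0,"dy": 0,"dz": 0,"gripper": 10}]}}

```text
time: 16.05
eef_pos: [0.5326, -0.2378, 0.1853]
ee_rot: [[-0.108, 0.994, 0.0], [0.994, 0.108, 0.0], [0.0, 0.0, -1.0]]
force: [-4.5, 1.5, 5.4]
opening: 0.0232
grip_force: 24.9
```

```bash
python3 mz.py
```

```text
t 16.15 ang 0.201 Mz -0.19 [-0.19, -0.17, -0.21] F [-4.3  1.2  5.4] q7 14
```

>>> {"api": "apply_moves", "payload": {"plan": [{"rx": 0,"ry": 0,"rz": 0.015,"dx": 0,"dy": 0,"dz": 0,"gripper": 10},{"rx": 0,"ry": 0,"rz": 0,"dx": 0,"dy": 0,"dz": 0,"gripper": 10}]}}

```text
time: 16.35
eef_pos: [0.5326, -0.2378, 0.1853]
ee_rot: [[-0.122, 0.992, 0.0], [0.992, 0.122, 0.0], [0.0, 0.0, -1.0]]
force: [-4.3, 1.0, 4.6]
opening: 0.0234
grip_force: 24.9
```

```bash
python3 mz.py
```

```text
t 16.45 ang 0.216 Mz -0.233 [-0.23, -0.27, -0.2] F [-3.9  1.3  4.8] q7 15
```

>>> {"api": "apply_moves", "payload": {"plan": [{"rx": 0,"ry": 0,"rz": -0.04,"dx": 0,"dy": 0,"dz": 0,"gripper": 10},{"rx": 0,"ry": 0,"rz": -0.04,"dx": 0,"dy": 0,"dz": 0,"gripper": 10},{"rx": 0,"ry": 0,"rz": -0.04,"dx": 0,"dy": 0,"dz": 0,"gripper": 10},{"rx": 0,"ry": 0,"rz": -0.04,"dx": 0,"dy": 0,"dz": 0,"gripper": 10},{"rx": 0,"ry": 0,"rz": -0.04,"dx": 0,"dy": 0,"dz": 0,"gripper": 10}]}}

```text
time: 16.95
eef_pos: [0.5326, -0.2378, 0.1853]
ee_rot: [[0.078, 0.997, 0.0], [0.997, -0.078, -0.0], [-0.0, 0.0, -1.0]]
force: [-4.3, 0.2, 4.8]
opening: 0.0235
grip_force: 24.9
```

>>> {"api": "apply_moves", "payload": {"plan": [{"rx": 0,"ry": 0,"rz": -0.04,"dx": 0,"dy": 0,"dz": 0,"gripper": 10},{"rx": 0,"ry": 0,"rz": -0.04,"dx": 0,"dy": 0,"dz": 0,"gripper": 10},{"rx": 0,"ry": 0,"rz": -0.04,"dx": 0,"dy": 0,"dz": 0,"gripper": 10},{"rx": 0,"ry": 0,"rz": -0.02,"dx": 0,"dy": 0,"dz": 0,"gripper": 10},{"rx": 0,"ry": 0,"rz": 0,"dx": 0,"dy": 0,"dz": 0,"gripper": 10}]}}

```text
time: 17.45
eef_pos: [0.5327, -0.2378, 0.1853]
ee_rot: [[0.216, 0.977, 0.0], [0.977, -0.216, -0.0], [-0.0, 0.0, -1.0]]
force: [-3.8, 0.9, 5.2]
opening: 0.0233
grip_force: 24.9
```

```bash
python3 mz.py
```

```text
t 17.55 ang -0.123 Mz 0.122 [0.13, 0.12, 0.11] F [-4.   0.6  5.2] q7 -3
```

>>> {"api": "apply_moves", "payload": {"plan": [{"rx": 0,"ry": 0,"rz": -0.02,"dx": 0,"dy": 0,"dz": 0,"gripper": 10},{"rx": 0,"ry": 0,"rz": 0,"dx": 0,"dy": 0,"dz": 0,"gripper": 10}]}}

```text
time: 17.75
eef_pos: [0.5326, -0.2378, 0.1853]
ee_rot: [[0.235, 0.972, 0.0], [0.972, -0.235, -0.0], [-0.0, 0.0, -1.0]]
force: [-4.7, 0.9, 5.0]
opening: 0.0234
grip_force: 24.9
```

```bash
python3 mz.py
```

```text
t 17.85 ang -0.143 Mz 0.101 [0.1, 0.1, 0.1] F [-4.4  0.8  4.9] q7 -4
```

>>> {"api": "apply_moves", "payload": {"plan": [{"rx": 0,"ry": 0,"rz": -0.02,"dx": 0,"dy": 0,"dz": 0,"gripper": 10},{"rx": 0,"ry": 0,"rz": 0,"dx": 0,"dy": 0,"dz": 0,"gripper": 10}]}}

```text
time: 18.05
eef_pos: [0.5327, -0.2378, 0.1853]
ee_rot: [[0.254, 0.967, 0.0], [0.967, -0.254, -0.0], [-0.0, 0.0, -1.0]]
force: [-4.3, -0.1, 4.5]
opening: 0.0233
grip_force: 24.9
```

```bash
python3 mz.py
```

```text
t 18.15 ang -0.163 Mz 0.06 [0.04, 0.08, 0.06] F [-4.1  0.6  4.6] q7 -5
```

>>> {"api": "apply_moves", "payload": {"plan": [{"rx": 0,"ry": 0,"rz": -0.02,"dx": 0,"dy": 0,"dz": 0,"gripper": 10},{"rx": 0,"ry": 0,"rz": 0,"dx": 0,"dy": 0,"dz": 0,"gripper": 10}]}}

```text
time: 18.35
eef_pos: [0.5327, -0.2378, 0.1853]
ee_rot: [[0.274, 0.962, 0.0], [0.962, -0.274, -0.0], [-0.0, 0.0, -1.0]]
force: [-3.7, 0.8, 6.4]
opening: 0.0232
grip_force: 24.9
```

```bash
python3 mz.py
```

```text
t 18.45 ang -0.183 Mz 0.083 [0.09, 0.1, 0.06] F [-4.   0.6  5.8] q7 -6
```

>>> {"api": "apply_moves", "payload": {"plan": [{"rx": 0,"ry": 0,"rz": -0.02,"dx": 0,"dy": 0,"dz": 0,"gripper": 10},{"rx": 0,"ry": 0,"rz": 0,"dx": 0,"dy": 0,"dz": 0,"gripper": 10}]}}

```text
time: 18.65
eef_pos: [0.5327, -0.2378, 0.1853]
ee_rot: [[0.293, 0.956, 0.0], [0.956, -0.293, -0.0], [-0.0, 0.0, -1.0]]
force: [-4.2, 0.1, 5.5]
opening: 0.0233
grip_force: 24.9
```

```bash
python3 mz.py
```

```text
t 18.75 ang -0.203 Mz 0.085 [0.06, 0.1, 0.09] F [-4.1  0.4  5.3] q7 -7
```

>>> {"api": "apply_moves", "payload": {"plan": [{"rx": 0,"ry": 0,"rz": -0.015,"dx": 0,"dy": 0,"dz": 0,"gripper": 10},{"rx": 0,"ry": 0,"rz": 0,"dx": 0,"dy": 0,"dz": 0,"gripper": 10}]}}

```text
time: 18.95
eef_pos: [0.5327, -0.2378, 0.1853]
ee_rot: [[0.307, 0.952, 0.0], [0.952, -0.307, -0.0], [-0.0, 0.0, -1.0]]
force: [-3.7, 1.3, 5.0]
opening: 0.0229
grip_force: 24.9
```

```bash
python3 mz.py
```

```text
t 19.05 ang -0.218 Mz 0.096 [0.05, 0.1, 0.13] F [-4.5  0.9  4.8] q7 -7
```

>>> {"api": "apply_moves", "payload": {"plan": [{"rx": 0,"ry": 0,"rz": -0.02,"dx": 0,"dy": 0,"dz": 0,"gripper": 10},{"rx": 0,"ry": 0,"rz": 0,"dx": 0,"dy": 0,"dz": 0,"gripper": 10}]}}

```text
time: 19.25
eef_pos: [0.5327, -0.2378, 0.1853]
ee_rot: [[0.326, 0.945, 0.0], [0.945, -0.326, -0.0], [-0.0, 0.0, -1.0]]
force: [-4.7, 1.3, 5.8]
opening: 0.0234
grip_force: 24.9
```

```bash
python3 mz.py
```

```text
t 19.35 ang -0.238 Mz 0.095 [0.1, 0.1, 0.08] F [-4.8  1.2  5.2] q7 -8
```

>>> {"api": "apply_moves", "payload": {"plan": [{"rx": 0,"ry": 0,"rz": -0.02,"dx": 0,"dy": 0,"dz": 0,"gripper": 10},{"rx": 0,"ry": 0,"rz": 0,"dx": 0,"dy": 0,"dz": 0,"gripper": 10}]}}

```text
time: 19.55
eef_pos: [0.5327, -0.2378, 0.1853]
ee_rot: [[0.345, 0.939, 0.0], [0.939, -0.345, -0.0], [-0.0, 0.0, -1.0]]
force: [-4.1, 1.8, 4.4]
opening: 0.0233
grip_force: 24.9
```

```bash
python3 mz.py
```

```text
t 19.65 ang -0.258 Mz 0.108 [0.13, 0.11, 0.08] F [-4.3  1.2  5.2] q7 -9
```

>>> {"api": "apply_moves", "payload": {"plan": [{"rx": 0,"ry": 0,"rz": -0.02,"dx": 0,"dy": 0,"dz": 0,"gripper": 10},{"rx": 0,"ry": 0,"rz": 0,"dx": 0,"dy": 0,"dz": 0,"gripper": 10}]}}

```text
time: 19.85
eef_pos: [0.5327, -0.2378, 0.1853]
ee_rot: [[0.364, 0.932, 0.0], [0.932, -0.364, -0.0], [-0.0, 0.0, -1.0]]
force: [-4.1, 0.9, 5.5]
opening: 0.0232
grip_force: 24.9
```

```bash
python3 mz.py
```

```text
t 19.95 ang -0.278 Mz 0.066 [0.05, 0.08, 0.07] F [-4.   0.8  6. ] q7 -10
```

>>> {"api": "apply_moves", "payload": {"plan": [{"rx": 0,"ry": 0,"rz": -0.02,"dx": 0,"dy": 0,"dz": 0,"gripper": 10},{"rx": 0,"ry": 0,"rz": 0,"dx": 0,"dy": 0,"dz": 0,"gripper": 10}]}}

```text
time: 20.15
eef_pos: [0.5327, -0.2378, 0.1853]
ee_rot: [[0.382, 0.924, 0.0], [0.924, -0.382, -0.0], [-0.0, 0.0, -1.0]]
force: [-3.4, 2.1, 5.5]
opening: 0.0237
grip_force: 24.9
```

```bash
python3 mz.py
```

```text
t 20.25 ang -0.298 Mz 0.132 [0.09, 0.16, 0.15] F [-3.8  1.1  5.1] q7 -11
```

>>> {"api": "apply_moves", "payload": {"plan": [{"rx": 0,"ry": 0,"rz": -0.02,"dx": 0,"dy": 0,"dz": 0,"gripper": 10},{"rx": 0,"ry": 0,"rz": 0,"dx": 0,"dy": 0,"dz": 0,"gripper": 10}]}}

```text
time: 20.45
eef_pos: [0.5327, -0.2378, 0.1853]
ee_rot: [[0.4, 0.916, -0.0], [0.916, -0.4, -0.0], [-0.0, 0.0, -1.0]]
force: [-4.7, 0.7, 4.5]
opening: 0.0234
grip_force: 24.9
```

```bash
python3 mz.py
```

```text
t 20.55 ang -0.318 Mz 0.187 [0.17, 0.19, 0.2] F [-4.2  0.9  5. ] q7 -12
```

>>> {"api": "apply_moves", "payload": {"plan": [{"rx": 0,"ry": 0,"rz": -0.02,"dx": 0,"dy": 0,"dz": 0,"gripper": 10},{"rx": 0,"ry": 0,"rz": 0,"dx": 0,"dy": 0,"dz": 0,"gripper": 10}]}}

```text
time: 20.75
eef_pos: [0.5327, -0.2379, 0.1853]
ee_rot: [[0.419, 0.908, 0.0], [0.908, -0.419, -0.0], [-0.0, 0.0, -1.0]]
force: [-4.1, 1.7, 5.2]
opening: 0.0235
grip_force: 24.9
```

```bash
python3 mz.py
```

```text
t 20.85 ang -0.337 Mz 0.22 [0.23, 0.23, 0.19] F [-4.2  0.7  5.2] q7 -13
```

Bind 4 is worked. Reversing anticlockwise.

>>> {"api": "apply_moves", "payload": {"plan": [{"rx": 0,"ry": 0,"rz": 0.05,"dx": 0,"dy": 0,"dz": 0,"gripper": 10},{"rx": 0,"ry": 0,"rz": 0.05,"dx": 0,"dy": 0,"dz": 0,"gripper": 10},{"rx": 0,"ry": 0,"rz": 0.05,"dx": 0,"dy": 0,"dz": 0,"gripper": 10},{"rx": 0,"ry": 0,"rz": 0.05,"dx": 0,"dy": 0,"dz": 0,"gripper": 10},{"rx": 0,"ry": 0,"rz": 0.05,"dx": 0,"dy": 0,"dz": 0,"gripper": 10}]}}

```text
time: 21.35
eef_pos: [0.5326, -0.2378, 0.1853]
ee_rot: [[0.179, 0.984, 0.0], [0.984, -0.179, 0.0], [0.0, 0.0, -1.0]]
force: [-4.2, 1.5, 4.8]
opening: 0.0234
grip_force: 24.9
```

>>> {"api": "apply_moves", "payload": {"plan": [{"rx": 0,"ry": 0,"rz": 0.05,"dx": 0,"dy": 0,"dz": 0,"gripper": 10},{"rx": 0,"ry": 0,"rz": 0.05,"dx": 0,"dy": 0,"dz": 0,"gripper": 10},{"rx": 0,"ry": 0,"rz": 0.05,"dx": 0,"dy": 0,"dz": 0,"gripper": 10},{"rx": 0,"ry": 0,"rz": 0.05,"dx": 0,"dy": 0,"dz": 0,"gripper": 10},{"rx": 0,"ry": 0,"rz": 0,"dx": 0,"dy": 0,"dz": 0,"gripper": 10}]}}

```text
time: 21.85
eef_pos: [0.5326, -0.2379, 0.1853]
ee_rot: [[-0.019, 1.0, 0.0], [1.0, 0.019, 0.0], [0.0, 0.0, -1.0]]
force: [-3.7, 2.3, 6.7]
opening: 0.0233
grip_force: 25.0
```

```bash
python3 mz.py
```

```text
t 21.95 ang 0.112 Mz -0.071 [-0.11, -0.08, -0.01] F [-4.   2.1  5.6] q7 9
```

>>> {"api": "apply_moves", "payload": {"plan": [{"rx": 0,"ry": 0,"rz": 0.025,"dx": 0,"dy": 0,"dz": 0,"gripper": 10},{"rx": 0,"ry": 0,"rz": 0,"dx": 0,"dy": 0,"dz": 0,"gripper": 10}]}}

```text
time: 22.15
eef_pos: [0.5326, -0.2378, 0.1853]
ee_rot: [[-0.043, 0.999, 0.0], [0.999, 0.043, 0.0], [0.0, 0.0, -1.0]]
force: [-4.2, 0.4, 6.2]
opening: 0.0236
grip_force: 24.9
```

```bash
python3 mz.py
```

```text
t 22.25 ang 0.137 Mz -0.086 [-0.09, -0.07, -0.11] F [-4.   0.7  5.6] q7 11
```

>>> {"api": "apply_moves", "payload": {"plan": [{"rx": 0,"ry": 0,"rz": 0.02,"dx": 0,"dy": 0,"dz": 0,"gripper": 10},{"rx": 0,"ry": 0,"rz": 0,"dx": 0,"dy": 0,"dz": 0,"gripper": 10}]}}

```text
time: 22.45
eef_pos: [0.5326, -0.2378, 0.1853]
ee_rot: [[-0.063, 0.998, 0.0], [0.998, 0.063, 0.0], [0.0, 0.0, -1.0]]
force: [-3.9, 0.7, 4.4]
opening: 0.0233
grip_force: 24.9
```

```bash
python3 mz.py
```

```text
t 22.55 ang 0.157 Mz -0.085 [-0.1, -0.06, -0.09] F [-3.3  0.9  5. ] q7 12
```

>>> {"api": "apply_moves", "payload": {"plan": [{"rx": 0,"ry": 0,"rz": 0.025,"dx": 0,"dy": 0,"dz": 0,"gripper": 10},{"rx": 0,"ry": 0,"rz": 0,"dx": 0,"dy": 0,"dz": 0,"gripper": 10}]}}

```text
time: 22.75
eef_pos: [0.5326, -0.2379, 0.1853]
ee_rot: [[-0.088, 0.996, 0.0], [0.996, 0.088, 0.0], [0.0, 0.0, -1.0]]
force: [-4.1, 1.5, 5.5]
opening: 0.0229
grip_force: 24.9
```

```bash
python3 mz.py
```

```text
t 22.85 ang 0.182 Mz -0.108 [-0.11, -0.08, -0.14] F [-4.   1.5  5.2] q7 13
```

>>> {"api": "apply_moves", "payload": {"plan": [{"rx": 0,"ry": 0,"rz": 0.02,"dx": 0,"dy": 0,"dz": 0,"gripper": 10},{"rx": 0,"ry": 0,"rz": 0,"dx": 0,"dy": 0,"dz": 0,"gripper": 10}]}}

```text
time: 23.05
eef_pos: [0.5326, -0.2378, 0.1853]
ee_rot: [[-0.108, 0.994, 0.0], [0.994, 0.108, 0.0], [0.0, 0.0, -1.0]]
force: [-3.7, 2.1, 5.7]
opening: 0.0231
grip_force: 24.9
```

```bash
python3 mz.py
```

```text
t 23.15 ang 0.202 Mz -0.103 [-0.13, -0.08, -0.1] F [-3.8  1.9  5.3] q7 14
```

>>> {"api": "apply_moves", "payload": {"plan": [{"rx": 0,"ry": 0,"rz": 0.015,"dx": 0,"dy": 0,"dz": 0,"gripper": 10},{"rx": 0,"ry": 0,"rz": 0,"dx": 0,"dy": 0,"dz": 0,"gripper": 10}]}}

```text
time: 23.35
eef_pos: [0.5326, -0.2378, 0.1853]
ee_rot: [[-0.123, 0.992, 0.0], [0.992, 0.123, 0.0], [0.0, 0.0, -1.0]]
force: [-4.4, 1.2, 5.6]
opening: 0.023
grip_force: 24.9
```

```bash
python3 mz.py
```

```text
t 23.45 ang 0.217 Mz -0.091 [-0.12, -0.08, -0.08] F [-4.6  1.2  5.1] q7 15
```

>>> {"api": "apply_moves", "payload": {"plan": [{"rx": 0,"ry": 0,"rz": 0.025,"dx": 0,"dy": 0,"dz": 0,"gripper": 10},{"rx": 0,"ry": 0,"rz": 0,"dx": 0,"dy": 0,"dz": 0,"gripper": 10}]}}

```text
time: 23.65
eef_pos: [0.5326, -0.2378, 0.1853]
ee_rot: [[-0.148, 0.989, 0.0], [0.989, 0.148, 0.0], [0.0, 0.0, -1.0]]
force: [-4.9, 1.1, 5.3]
opening: 0.0236
grip_force: 24.9
```

```bash
python3 mz.py
```

```text
t 23.75 ang 0.242 Mz -0.11 [-0.07, -0.16, -0.11] F [-4.2  1.   5. ] q7 16
```

>>> {"api": "apply_moves", "payload": {"plan": [{"rx": 0,"ry": 0,"rz": 0.02,"dx": 0,"dy": 0,"dz": 0,"gripper": 10},{"rx": 0,"ry": 0,"rz": 0,"dx": 0,"dy": 0,"dz": 0,"gripper": 10}]}}

```text
time: 23.95
eef_pos: [0.5326, -0.2378, 0.1853]
ee_rot: [[-0.167, 0.986, 0.0], [0.986, 0.167, 0.0], [0.0, 0.0, -1.0]]
force: [-4.7, 0.3, 4.8]
opening: 0.0232
grip_force: 24.9
```

```bash
python3 mz.py
```

```text
t 24.05 ang 0.262 Mz -0.119 [-0.14, -0.13, -0.09] F [-4.1  0.9  4.8] q7 17
```

>>> {"api": "apply_moves", "payload": {"plan": [{"rx": 0,"ry": 0,"rz": 0.015,"dx": 0,"dy": 0,"dz": 0,"gripper": 10},{"rx": 0,"ry": 0,"rz": 0,"dx": 0,"dy": 0,"dz": 0,"gripper": 10}]}}

```text
time: 24.25
eef_pos: [0.5326, -0.2379, 0.1853]
ee_rot: [[-0.182, 0.983, 0.0], [0.983, 0.182, 0.0], [0.0, 0.0, -1.0]]
force: [-5.3, 1.1, 5.5]
opening: 0.0233
grip_force: 24.9
```

```bash
python3 mz.py
```

```text
t 24.35 ang 0.277 Mz -0.065 [-0.09, -0.07, -0.04] F [-5.   1.3  5.1] q7 18
```

>>> {"api": "apply_moves", "payload": {"plan": [{"rx": 0,"ry": 0,"rz": 0.025,"dx": 0,"dy": 0,"dz": 0,"gripper": 10},{"rx": 0,"ry": 0,"rz": 0,"dx": 0,"dy": 0,"dz": 0,"gripper": 10}]}}

```text
time: 24.55
eef_pos: [0.5326, -0.2378, 0.1853]
ee_rot: [[-0.207, 0.978, 0.0], [0.978, 0.207, 0.0], [0.0, 0.0, -1.0]]
force: [-3.8, 0.5, 4.6]
opening: 0.0235
grip_force: 24.9
```

```bash
python3 mz.py
```

```text
t 24.65 ang 0.302 Mz -0.109 [-0.1, -0.15, -0.08] F [-4.2  1.4  5.2] q7 19
```

>>> {"api": "apply_moves", "payload": {"plan": [{"rx": 0,"ry": 0,"rz": 0.02,"dx": 0,"dy": 0,"dz": 0,"gripper": 10},{"rx": 0,"ry": 0,"rz": 0,"dx": 0,"dy": 0,"dz": 0,"gripper": 10}]}}

```text
time: 24.85
eef_pos: [0.5326, -0.2379, 0.1853]
ee_rot: [[-0.226, 0.974, 0.0], [0.974, 0.226, 0.0], [0.0, 0.0, -1.0]]
force: [-3.8, 0.6, 5.6]
opening: 0.0231
grip_force: 24.9
```

```bash
python3 mz.py
```

```text
t 24.95 ang 0.322 Mz -0.079 [-0.12, -0.06, -0.05] F [-4.1  1.   5.7] q7 20
```

>>> {"api": "apply_moves", "payload": {"plan": [{"rx": 0,"ry": 0,"rz": 0.015,"dx": 0,"dy": 0,"dz": 0,"gripper": 10},{"rx": 0,"ry": 0,"rz": 0,"dx": 0,"dy": 0,"dz": 0,"gripper": 10}]}}

```text
time: 25.15
eef_pos: [0.5326, -0.2378, 0.1853]
ee_rot: [[-0.241, 0.971, 0.0], [0.971, 0.241, 0.0], [0.0, 0.0, -1.0]]
force: [-4.8, 1.4, 5.0]
opening: 0.0233
grip_force: 24.9
```

```bash
python3 mz.py
```

```text
t 25.25 ang 0.337 Mz -0.128 [-0.11, -0.14, -0.13] F [-4.2  1.1  5.4] q7 21
```

>>> {"api": "apply_moves", "payload": {"plan": [{"rx": 0,"ry": 0,"rz": 0.02,"dx": 0,"dy": 0,"dz": 0,"gripper": 10},{"rx": 0,"ry": 0,"rz": 0,"dx": 0,"dy": 0,"dz": 0,"gripper": 10}]}}

```text
time: 25.45
eef_pos: [0.5326, -0.2379, 0.1853]
ee_rot: [[-0.26, 0.966, 0.0], [0.966, 0.26, 0.0], [0.0, 0.0, -1.0]]
force: [-3.5, 0.9, 4.5]
opening: 0.0235
grip_force: 24.9
```

```bash
python3 mz.py
```

```text
t 25.55 ang 0.357 Mz -0.095 [-0.09, -0.14, -0.06] F [-3.7  1.   4.6] q7 22
```

>>> {"api": "apply_moves", "payload": {"plan": [{"rx": 0,"ry": 0,"rz": 0.02,"dx": 0,"dy": 0,"dz": 0,"gripper": 10},{"rx": 0,"ry": 0,"rz": 0,"dx": 0,"dy": 0,"dz": 0,"gripper": 10}]}}

```text
time: 25.75
eef_pos: [0.5326, -0.2379, 0.1853]
ee_rot: [[-0.279, 0.96, 0.0], [0.96, 0.279, 0.0], [0.0, 0.0, -1.0]]
force: [-3.2, 1.2, 5.5]
opening: 0.0231
grip_force: 24.9
```

```bash
python3 mz.py
```

```text
t 25.85 ang 0.377 Mz -0.069 [-0.03, -0.12, -0.05] F [-3.3  1.3  5.3] q7 23
```

>>> {"api": "apply_moves", "payload": {"plan": [{"rx": 0,"ry": 0,"rz": 0.03,"dx": 0,"dy": 0,"dz": 0,"gripper": 10},{"rx": 0,"ry": 0,"rz": 0,"dx": 0,"dy": 0,"dz": 0,"gripper": 10}]}}

```text
time: 26.05
eef_pos: [0.5326, -0.2379, 0.1853]
ee_rot: [[-0.308, 0.951, 0.0], [0.951, 0.308, 0.0], [0.0, 0.0, -1.0]]
force: [-5.4, 0.8, 5.3]
opening: 0.0238
grip_force: 24.9
```

```bash
python3 mz.py
```

```text
t 26.15 ang 0.407 Mz -0.092 [-0.08, -0.11, -0.09] F [-4.3  1.2  5.3] q7 24
```

>>> {"api": "apply_moves", "payload": {"plan": [{"rx": 0,"ry": 0,"rz": 0.03,"dx": 0,"dy": 0,"dz": 0,"gripper": 10},{"rx": 0,"ry": 0,"rz": 0,"dx": 0,"dy": 0,"dz": 0,"gripper": 10}]}}

```text
time: 26.35
eef_pos: [0.5326, -0.2379, 0.1853]
ee_rot: [[-0.337, 0.942, 0.0], [0.942, 0.337, 0.0], [0.0, 0.0, -1.0]]
force: [-4.6, 0.5, 5.6]
opening: 0.0233
grip_force: 24.9
```

```bash
python3 mz.py
```

```text
t 26.45 ang 0.437 Mz -0.07 [-0.08, -0.09, -0.05] F [-4.5  1.   5. ] q7 26
```

It has broken free, with a steady 0.1 N m past every bind. Next is the full quarter turn, with a check on the way.

>>> {"api": "apply_moves", "payload": {"plan": [{"rx": 0,"ry": 0,"rz": 0.04,"dx": 0,"dy": 0,"dz": 0,"gripper": 10},{"rx": 0,"ry": 0,"rz": 0.04,"dx": 0,"dy": 0,"dz": 0,"gripper": 10},{"rx": 0,"ry": 0,"rz": 0.0,"dx": 0,"dy": 0,"dz": 0,"gripper": 10}]}}

```text
time: 26.75
eef_pos: [0.5326, -0.2378, 0.1853]
ee_rot: [[-0.411, 0.912, 0.0], [0.912, 0.411, 0.0], [0.0, 0.0, -1.0]]
force: [-5.4, 0.6, 3.9]
opening: 0.0231
grip_force: 25.0
```

```bash
python3 mz.py
```

```text
t 26.85 ang 0.517 Mz -0.115 [-0.15, -0.11, -0.09] F [-4.2  1.   4.9] q7 30
```

>>> {"api": "apply_moves", "payload": {"plan": [{"rx": 0,"ry": 0,"rz": 0.06,"dx": 0,"dy": 0,"dz": 0,"gripper": 10},{"rx": 0,"ry": 0,"rz": 0.06,"dx": 0,"dy": 0,"dz": 0,"gripper": 10},{"rx": 0,"ry": 0,"rz": 0.06,"dx": 0,"dy": 0,"dz": 0,"gripper": 10},{"rx": 0,"ry": 0,"rz": 0.06,"dx": 0,"dy": 0,"dz": 0,"gripper": 10},{"rx": 0,"ry": 0,"rz": 0.06,"dx": 0,"dy": 0,"dz": 0,"gripper": 10}]}}

```text
time: 27.35
eef_pos: [0.5326, -0.2379, 0.1853]
ee_rot: [[-0.663, 0.748, 0.0], [0.748, 0.663, 0.0], [0.0, 0.0, -1.0]]
force: [-5.0, 0.2, 5.0]
opening: 0.0234
grip_force: 24.9
```

```bash
python3 mz.py
```

```text
t 27.45 ang 0.818 Mz -0.078 [-0.07, -0.08, -0.09] F [-4.7  0.7  5.4] q7 45
```

>>> {"api": "apply_moves", "payload": {"plan": [{"rx": 0,"ry": 0,"rz": 0.06,"dx": 0,"dy": 0,"dz": 0,"gripper": 10},{"rx": 0,"ry": 0,"rz": 0.06,"dx": 0,"dy": 0,"dz": 0,"gripper": 10},{"rx": 0,"ry": 0,"rz": 0.06,"dx": 0,"dy": 0,"dz": 0,"gripper": 10},{"rx": 0,"ry": 0,"rz": 0.06,"dx": 0,"dy": 0,"dz": 0,"gripper": 10},{"rx": 0,"ry": 0,"rz": 0.06,"dx": 0,"dy": 0,"dz": 0,"gripper": 10}]}}

```text
time: 27.95
eef_pos: [0.5326, -0.2379, 0.1853]
ee_rot: [[-0.855, 0.519, 0.0], [0.519, 0.855, 0.0], [0.0, 0.0, -1.0]]
force: [-3.9, 0.6, 5.1]
opening: 0.0234
grip_force: 24.9
```

>>> {"api": "apply_moves", "payload": {"plan": [{"rx": 0,"ry": 0,"rz": 0.06,"dx": 0,"dy": 0,"dz": 0,"gripper": 10},{"rx": 0,"ry": 0,"rz": 0.06,"dx": 0,"dy": 0,"dz": 0,"gripper": 10},{"rx": 0,"ry": 0,"rz": 0.06,"dx": 0,"dy": 0,"dz": 0,"gripper": 10},{"rx": 0,"ry": 0,"rz": 0.06,"dx": 0,"dy": 0,"dz": 0,"gripper": 10},{"rx": 0,"ry": 0,"rz": 0.06,"dx": 0,"dy": 0,"dz": 0,"gripper": 10}]}}

```text
time: 28.45
eef_pos: [0.5326, -0.2379, 0.1853]
ee_rot: [[-0.97, 0.243, 0.0], [0.243, 0.97, 0.0], [-0.0, 0.0, -1.0]]
force: [-4.7, 1.0, 5.4]
opening: 0.0234
grip_force: 24.9
```

```bash
python3 mz.py
```

```text
t 28.55 ang 1.418 Mz -0.089 [-0.11, -0.07, -0.08] F [-4.4  0.7  5.2] q7 75
```

>>> {"api": "apply_moves", "payload": {"plan": [{"rx": 0,"ry": 0,"rz": 0.055,"dx": 0,"dy": 0,"dz": 0,"gripper": 10},{"rx": 0,"ry": 0,"rz": 0.055,"dx": 0,"dy": 0,"dz": 0,"gripper": 10},{"rx": 0,"ry": 0,"rz": 0.055,"dx": 0,"dy": 0,"dz": 0,"gripper": 10},{"rx": 0,"ry": 0,"rz": 0.055,"dx": 0,"dy": 0,"dz": 0,"gripper": 10},{"rx": 0,"ry": 0,"rz": 0,"dx": 0,"dy": 0,"dz": 0,"gripper": 10}]}}

```text
time: 29.05
eef_pos: [0.5326, -0.238, 0.1853]
ee_rot: [[-1.0, 0.027, 0.0], [0.027, 1.0, 0.0], [-0.0, 0.0, -1.0]]
force: [-4.7, 0.7, 6.3]
opening: 0.0232
grip_force: 24.9
```

```bash
python3 mz.py
```

```text
t 29.15 ang 1.636 Mz -0.066 [-0.05, -0.04, -0.11] F [-4.   1.   5.8] q7 86
```

>>> {"api": "apply_moves", "payload": {"plan": [{"rx": 0,"ry": 0,"rz": -0.03,"dx": 0,"dy": 0,"dz": 0,"gripper": 10},{"rx": 0,"ry": 0,"rz": 0,"dx": 0,"dy": 0,"dz": 0,"gripper": 45},{"rx": 0,"ry": 0,"rz": 0,"dx": 0,"dy": 0,"dz": 0,"gripper": 45},{"rx": 0,"ry": 0,"rz": 0,"dx": 0,"dy": 0,"dz": 0,"gripper": 45},{"rx": 0,"ry": 0,"rz": 0,"dx": 0,"dy": 0,"dz": 0,"gripper": 45}]}}

```text
time: 29.65
eef_pos: [0.5329, -0.2379, 0.1852]
ee_rot: [[-0.998, 0.059, 0.001], [0.059, 0.998, 0.0], [-0.001, 0.0, -1.0]]
force: [-0.7, 0.2, -0.6]
opening: 0.0384
grip_force: 0.0
```

```bash
python3 st.py
```

```text
t 29.65 pos [ 0.5329 -0.2379  0.1852] yaw 86.61 tilt [0.0007 0.0001] F [-0.7  0.2 -0.6] M [ 0.019 -0.02   0.049] open 0.0384 q7 84.4 gf 0.0
```

>>> {"api": "apply_moves", "payload": {"plan": [{"rx": 0,"ry": 0,"rz": 0,"dx": 0,"dy": 0,"dz": 0.3,"gripper": 45},{"rx": 0,"ry": 0,"rz": 0,"dx": 0,"dy": 0,"dz": 0.5,"gripper": 45},{"rx": 0,"ry": 0,"rz": 0,"dx": 0,"dy": 0,"dz": 0.5,"gripper": 45},{"rx": 0,"ry": 0,"rz": -0.125,"dx": 0,"dy": 0,"dz": 0.2,"gripper": 45},{"rx": 0,"ry": 0,"rz": -0.125,"dx": 0.02,"dy": 0.23,"dz": 0,"gripper": 45}]}}

```text
time: 30.15
eef_pos: [0.5348, -0.2282, 0.2633]
ee_rot: [[-0.95, 0.312, 0.004], [0.312, 0.95, -0.002], [-0.005, -0.001, -1.0]]
force: [-0.1, -0.4, -0.3]
opening: 0.0383
grip_force: 0.0
```

>>> {"api": "apply_moves", "payload": {"plan": [{"rx": 0,"ry": 0,"rz": -0.125,"dx": 0.02,"dy": 0.23,"dz": 0,"gripper": 45},{"rx": 0,"ry": 0,"rz": -0.125,"dx": 0.02,"dy": 0.23,"dz": 0,"gripper": 45},{"rx": 0,"ry": 0,"rz": -0.125,"dx": 0.02,"dy": 0.23,"dz": 0,"gripper": 45},{"rx": 0,"ry": 0,"rz": -0.125,"dx": 0.02,"dy": 0.23,"dz": 0,"gripper": 45},{"rx": 0,"ry": 0,"rz": -0.125,"dx": 0.02,"dy": 0.2,"dz": 0,"gripper": 45}]}}

```text
time: 30.65
eef_pos: [0.5391, -0.1694, 0.2616]
ee_rot: [[-0.591, 0.807, 0.001], [0.807, 0.591, -0.0], [-0.001, 0.001, -1.0]]
force: [-0.5, -0.4, -0.3]
opening: 0.0382
grip_force: 0.0
```

>>> {"api": "apply_moves", "payload": {"plan": [{"rx": 0,"ry": 0,"rz": -0.125,"dx": 0,"dy": 0,"dz": 0,"gripper": 45},{"rx": 0,"ry": 0,"rz": -0.125,"dx": 0,"dy": 0,"dz": 0,"gripper": 45},{"rx": 0,"ry": 0,"rz": -0.125,"dx": 0,"dy": 0,"dz": 0,"gripper": 45},{"rx": 0,"ry": 0,"rz": -0.125,"dx": 0,"dy": 0,"dz": 0,"gripper": 45},{"rx": 0,"ry": 0,"rz": -0.125,"dx": 0,"dy": 0,"dz": 0,"gripper": 45}]}}

```text
time: 31.15
eef_pos: [0.5391, -0.1701, 0.2616]
ee_rot: [[-0.007, 1.0, 0.002], [1.0, 0.007, 0.0], [-0.0, 0.002, -1.0]]
force: [-0.4, 0.5, -0.5]
opening: 0.0387
grip_force: 0.0
```

>>> {"api": "apply_moves", "payload": {"plan": [{"rx": 0,"ry": 0,"rz": 0,"dx": 0,"dy": 0,"dz": 0,"gripper": 45},{"rx": 0,"ry": 0,"rz": 0,"dx": 0,"dy": 0,"dz": 0,"gripper": 45},{"rx": 0,"ry": 0,"rz": 0,"dx": 0,"dy": 0,"dz": 0,"gripper": 45}]}}

```text
time: 31.45
eef_pos: [0.5388, -0.1703, 0.2607]
ee_rot: [[-0.014, 1.0, 0.001], [1.0, 0.014, -0.0], [-0.0, 0.001, -1.0]]
force: [0.7, -0.3, -0.3]
opening: 0.0383
grip_force: 0.0
```

```bash
python3 st.py
```

```text
t 31.45 pos [ 0.5388 -0.1703  0.2607] yaw 0.78 tilt [ 0.0006 -0.    ] F [ 0.7 -0.3 -0.3] M [-0.041 -0.004 -0.018] open 0.0383 q7 3.3 gf 0.0
```

>>> {"api": "apply_moves", "payload": {"plan": [{"rx": 0,"ry": 0,"rz": 0,"dx": 0,"dy": 0,"dz": -0.5,"gripper": 45},{"rx": 0,"ry": 0,"rz": 0,"dx": 0,"dy": 0,"dz": -0.5,"gripper": 45},{"rx": 0,"ry": 0,"rz": 0,"dx": 0,"dy": 0,"dz": -0.5,"gripper": 45},{"rx": 0,"ry": 0,"rz": 0,"dx": 0,"dy": 0,"dz": -0.4,"gripper": 45},{"rx": 0,"ry": 0,"rz": 0,"dx": 0,"dy": 0,"dz": -0.16,"gripper": 45}], "grip_force": 25}}

```text
time: 31.95
eef_pos: [0.5375, -0.1701, 0.1554]
ee_rot: [[-0.013, 1.0, -0.003], [1.0, 0.013, 0.001], [0.001, -0.003, -1.0]]
force: [0.7, 0.5, 0.8]
opening: 0.0388
grip_force: 0.0
```

>>> {"api": "apply_moves", "payload": {"plan": [{"rx": 0,"ry": 0,"rz": 0,"dx": 0,"dy": 0,"dz": 0,"gripper": 45},{"rx": 0,"ry": 0,"rz": 0,"dx": 0,"dy": 0,"dz": 0,"gripper": 45}]}}

```text
time: 32.15
eef_pos: [0.5393, -0.1704, 0.1582]
ee_rot: [[-0.012, 1.0, 0.001], [1.0, 0.012, -0.0], [-0.0, 0.001, -1.0]]
force: [0.0, -0.6, -0.3]
opening: 0.0382
grip_force: 0.0
```

```bash
python3 st.py
```

```text
t 32.15 pos [ 0.5393 -0.1704  0.1582] yaw 0.67 tilt [ 0.0013 -0.0002] F [ 0.  -0.6 -0.3] M [ 0.008  0.014 -0.019] open 0.0382 q7 -0.5 gf 0.0
```

>>> {"api": "apply_moves", "payload": {"plan": [{"rx": 0,"ry": 0,"rz": 0,"dx": 0,"dy": 0,"dz": 0,"gripper": 35},{"rx": 0,"ry": 0,"rz": 0,"dx": 0,"dy": 0,"dz": 0,"gripper": 25},{"rx": 0,"ry": 0,"rz": 0,"dx": 0,"dy": 0,"dz": 0,"gripper": 18},{"rx": 0,"ry": 0,"rz": 0,"dx": 0,"dy": 0,"dz": 0,"gripper": 10},{"rx": 0,"ry": 0,"rz": 0,"dx": 0,"dy": 0,"dz": 0,"gripper": 0}]}}

```text
time: 32.65
eef_pos: [0.5392, -0.1705, 0.1577]
ee_rot: [[-0.011, 1.0, 0.001], [1.0, 0.011, -0.0], [-0.0, 0.001, -1.0]]
force: [1.9, 0.6, 1.6]
opening: 0.0091
grip_force: 24.5
```

>>> {"api": "apply_moves", "payload": {"plan": [{"rx": 0,"ry": 0,"rz": 0,"dx": 0,"dy": 0,"dz": 0,"gripper": 0},{"rx": 0,"ry": 0,"rz": 0,"dx": 0,"dy": 0,"dz": 0,"gripper": 0},{"rx": 0,"ry": 0,"rz": 0,"dx": 0,"dy": 0,"dz": 0,"gripper": 0}]}}

```text
time: 32.95
eef_pos: [0.5392, -0.1704, 0.1577]
ee_rot: [[-0.011, 1.0, 0.001], [1.0, 0.011, -0.0], [-0.0, 0.001, -1.0]]
force: [2.2, 0.0, 2.7]
opening: 0.0089
grip_force: 24.6
```

```bash
python3 st.py
```

```text
t 32.95 pos [ 0.5392 -0.1704  0.1577] yaw 0.64 tilt [ 0.0013 -0.0003] F [2.2 0.  2.7] M [-0.05  -0.409  0.037] open 0.0089 q7 -0.5 gf 24.57431584596634
```

The pin is held at 9 mm opening. Firming the grip and lifting straight up.

>>> {"api": "apply_moves", "payload": {"plan": [{"rx": 0,"ry": 0,"rz": 0,"dx": 0,"dy": 0,"dz": 0,"gripper": 0},{"rx": 0,"ry": 0,"rz": 0,"dx": 0,"dy": 0,"dz": 0,"gripper": 0},{"rx": 0,"ry": 0,"rz": 0,"dx": 0,"dy": 0,"dz": 0.06,"gripper": 0},{"rx": 0,"ry": 0,"rz": 0,"dx": 0,"dy": 0,"dz": 0.1,"gripper": 0},{"rx": 0,"ry": 0,"rz": 0,"dx": 0,"dy": 0,"dz": 0.1,"gripper": 0}], "grip_force": 70}}

```text
time: 33.45
eef_pos: [0.5373, -0.1702, 0.1697]
ee_rot: [[-0.011, 1.0, -0.003], [1.0, 0.011, 0.001], [0.001, -0.003, -1.0]]
force: [-1.2, -0.1, -3.6]
opening: 0.0075
grip_force: 68.5
```

```bash
python3 st.py
```

```text
t 33.45 pos [ 0.5373 -0.1702  0.1697] yaw 0.63 tilt [-0.0031  0.0006] F [-1.2 -0.1 -3.6] M [ 0.014  0.002 -0.068] open 0.0075 q7 -0.0 gf 68.47272276878357
```

>>> {"api": "apply_moves", "payload": {"plan": [{"rx": 0,"ry": 0,"rz": 0,"dx": 0,"dy": 0,"dz": 0.2,"gripper": 0},{"rx": 0,"ry": 0,"rz": 0,"dx": 0,"dy": 0,"dz": 0.25,"gripper": 0},{"rx": 0,"ry": 0,"rz": 0,"dx": 0,"dy": 0,"dz": 0.3,"gripper": 0},{"rx": 0,"ry": 0,"rz": 0,"dx": 0,"dy": 0,"dz": 0.3,"gripper": 0},{"rx": 0,"ry": 0,"rz": 0,"dx": 0,"dy": 0,"dz": 0.2,"gripper": 0}]}}

```text
time: 33.95
eef_pos: [0.5393, -0.1704, 0.235]
ee_rot: [[-0.011, 1.0, 0.002], [1.0, 0.011, -0.001], [-0.001, 0.002, -1.0]]
force: [0.4, 0.7, -3.2]
opening: 0.0071
grip_force: 68.5
```

```bash
python3 st.py
```

```text
t 33.95 pos [ 0.5393 -0.1704  0.235 ] yaw 0.63 tilt [ 0.0021 -0.0007] F [ 0.4  0.7 -3.2] M [-0.002 -0.01  -0.019] open 0.0071 q7 2.3 gf 68.53976011276245
```

>>> {"api": "apply_moves", "payload": {"plan": [{"rx": 0,"ry": 0,"rz": 0,"dx": 0,"dy": 0.2,"dz": 0,"gripper": 0},{"rx": 0,"ry": 0,"rz": 0,"dx": 0,"dy": 0.4,"dz": 0,"gripper": 0},{"rx": 0,"ry": 0,"rz": 0,"dx": 0,"dy": 0.6,"dz": 0,"gripper": 0},{"rx": 0,"ry": 0,"rz": 0,"dx": 0,"dy": 0.6,"dz": 0,"gripper": 0},{"rx": 0,"ry": 0,"rz": 0,"dx": 0,"dy": 0.6,"dz": 0,"gripper": 0}]}}

```text
time: 34.45
eef_pos: [0.5379, -0.0483, 0.2323]
ee_rot: [[-0.011, 1.0, -0.001], [1.0, 0.011, 0.0], [0.0, -0.001, -1.0]]
force: [0.4, 0.6, -3.5]
opening: 0.0075
grip_force: 68.5
```

>>> {"api": "apply_moves", "payload": {"plan": [{"rx": 0,"ry": 0,"rz": 0,"dx": 0,"dy": 0.6,"dz": 0,"gripper": 0},{"rx": 0,"ry": 0,"rz": 0,"dx": 0,"dy": 0.6,"dz": 0,"gripper": 0},{"rx": 0,"ry": 0,"rz": 0,"dx": 0,"dy": 0.6,"dz": 0,"gripper": 0},{"rx": 0,"ry": 0,"rz": 0,"dx": 0,"dy": 0.6,"dz": 0,"gripper": 0},{"rx": 0,"ry": 0,"rz": 0,"dx": 0,"dy": 0.6,"dz": 0,"gripper": 0}]}}

```text
time: 34.95
eef_pos: [0.5377, 0.1016, 0.2323]
ee_rot: [[-0.012, 1.0, -0.001], [1.0, 0.012, 0.0], [0.0, -0.001, -1.0]]
force: [0.7, -0.1, -2.7]
opening: 0.0071
grip_force: 68.5
```

>>> {"api": "apply_moves", "payload": {"plan": [{"rx": 0,"ry": 0,"rz": 0,"dx": 0.02,"dy": 0.6,"dz": 0,"gripper": 0},{"rx": 0,"ry": 0,"rz": 0,"dx": 0.02,"dy": 0.6,"dz": 0,"gripper": 0},{"rx": 0,"ry": 0,"rz": 0,"dx": 0,"dy": 0.4,"dz": 0,"gripper": 0},{"rx": 0,"ry": 0,"rz": 0,"dx": 0,"dy": 0.28,"dz": 0,"gripper": 0},{"rx": 0,"ry": 0,"rz": 0,"dx": 0,"dy": 0,"dz": 0,"gripper": 0}]}}

```text
time: 35.45
eef_pos: [0.5396, 0.1963, 0.2326]
ee_rot: [[-0.015, 1.0, -0.001], [1.0, 0.015, 0.001], [0.001, -0.001, -1.0]]
force: [-0.7, 0.1, -3.2]
opening: 0.0073
grip_force: 68.5
```

>>> {"api": "apply_moves", "payload": {"plan": [{"rx": 0,"ry": 0,"rz": 0,"dx": 0,"dy": 0,"dz": -0.2,"gripper": 0},{"rx": 0,"ry": 0,"rz": 0,"dx": 0,"dy": 0,"dz": -0.4,"gripper": 0},{"rx": 0,"ry": 0,"rz": 0,"dx": 0,"dy": 0,"dz": -0.4,"gripper": 0},{"rx": 0,"ry": 0,"rz": 0,"dx": 0,"dy": 0,"dz": -0.4,"gripper": 0},{"rx": 0,"ry": 0,"rz": 0,"dx": 0,"dy": 0,"dz": -0.4,"gripper": 0}]}}

```text
time: 35.95
eef_pos: [0.5406, 0.1911, 0.1411]
ee_rot: [[-0.008, 1.0, -0.001], [1.0, 0.008, -0.002], [-0.002, -0.001, -1.0]]
force: [0.2, 0.6, -3.9]
opening: 0.0073
grip_force: 68.6
```

```bash
python3 st.py
```

```text
t 35.95 pos [0.5406 0.1911 0.1411] yaw 0.48 tilt [-0.0007 -0.0017] F [ 0.2  0.6 -3.9] M [0.004 0.025 0.003] open 0.0073 q7 -41.2 gf 68.58721375465393
```

>>> {"api": "apply_moves", "payload": {"plan": [{"rx": 0,"ry": 0,"rz": 0,"dx": 0,"dy": 0,"dz": -0.4,"gripper": 0},{"rx": 0,"ry": 0,"rz": 0,"dx": 0,"dy": 0,"dz": -0.4,"gripper": 0},{"rx": 0,"ry": 0,"rz": 0,"dx": 0,"dy": 0,"dz": -0.3,"gripper": 0},{"rx": 0,"ry": 0,"rz": 0,"dx": 0,"dy": 0,"dz": -0.2,"gripper": 0},{"rx": 0,"ry": 0,"rz": 0,"dx": 0,"dy": 0,"dz": 0,"gripper": 0}]}}

```text
time: 36.45
eef_pos: [0.5398, 0.1925, 0.0764]
ee_rot: [[-0.01, 1.0, -0.002], [1.0, 0.01, -0.001], [-0.001, -0.002, -1.0]]
force: [0.1, 0.3, -3.0]
opening: 0.0075
grip_force: 68.5
```

>>> {"api": "apply_moves", "payload": {"plan": [{"rx": 0,"ry": 0,"rz": 0,"dx": 0,"dy": 0,"dz": -0.04,"gripper": 0},{"rx": 0,"ry": 0,"rz": 0,"dx": 0,"dy": 0,"dz": -0.04,"gripper": 0},{"rx": 0,"ry": 0,"rz": 0,"dx": 0,"dy": 0,"dz": -0.04,"gripper": 0},{"rx": 0,"ry": 0,"rz": 0,"dx": 0,"dy": 0,"dz": -0.04,"gripper": 0},{"rx": 0,"ry": 0,"rz": 0,"dx": 0,"dy": 0,"dz": 0,"gripper": 0}]}}

```text
time: 36.95
eef_pos: [0.5405, 0.1936, 0.0697]
ee_rot: [[-0.011, 1.0, -0.0], [1.0, 0.011, -0.0], [-0.0, -0.0, -1.0]]
force: [-0.5, -0.6, -3.1]
opening: 0.0076
grip_force: 68.5
```

```bash
python3 st.py
```

```text
t 36.95 pos [0.5405 0.1936 0.0697] yaw 0.63 tilt [-0.0001 -0.0002] F [-0.5 -0.6 -3.1] M [ 0.033  0.007 -0.027] open 0.0076 q7 -44.4 gf 68.54169130325317
```

Another 11 mm or so: down 8 mm slowly, then by 1 mm with force readings.

>>> {"api": "apply_moves", "payload": {"plan": [{"rx": 0,"ry": 0,"rz": 0,"dx": 0,"dy": 0,"dz": -0.04,"gripper": 0},{"rx": 0,"ry": 0,"rz": 0,"dx": 0,"dy": 0,"dz": -0.04,"gripper": 0},{"rx": 0,"ry": 0,"rz": 0,"dx": 0,"dy": 0,"dz": -0.04,"gripper": 0},{"rx": 0,"ry": 0,"rz": 0,"dx": 0,"dy": 0,"dz": -0.04,"gripper": 0},{"rx": 0,"ry": 0,"rz": 0,"dx": 0,"dy": 0,"dz": 0,"gripper": 0}]}}

```text
time: 37.45
eef_pos: [0.5404, 0.1935, 0.0614]
ee_rot: [[-0.011, 1.0, -0.001], [1.0, 0.011, -0.0], [-0.0, -0.001, -1.0]]
force: [0.1, -0.2, -3.5]
opening: 0.0075
grip_force: 68.5
```

>>> {"api": "apply_moves", "payload": {"plan": [{"rx": 0,"ry": 0,"rz": 0,"dx": 0,"dy": 0,"dz": -0.02,"gripper": 0},{"rx": 0,"ry": 0,"rz": 0,"dx": 0,"dy": 0,"dz": 0,"gripper": 0}]}}

```text
time: 37.65
eef_pos: [0.5405, 0.1936, 0.0607]
ee_rot: [[-0.011, 1.0, -0.0], [1.0, 0.011, -0.0], [-0.0, -0.0, -1.0]]
force: [-1.0, -0.7, -4.7]
opening: 0.0073
grip_force: 68.5
```

>>> {"api": "apply_moves", "payload": {"plan": [{"rx": 0,"ry": 0,"rz": 0,"dx": 0,"dy": 0,"dz": -0.02,"gripper": 0},{"rx": 0,"ry": 0,"rz": 0,"dx": 0,"dy": 0,"dz": 0,"gripper": 0}]}}

```text
time: 37.85
eef_pos: [0.5406, 0.1936, 0.0597]
ee_rot: [[-0.011, 1.0, -0.0], [1.0, 0.011, -0.0], [-0.0, -0.0, -1.0]]
force: [0.1, 0.4, -3.7]
opening: 0.0072
grip_force: 68.5
```

>>> {"api": "apply_moves", "payload": {"plan": [{"rx": 0,"ry": 0,"rz": 0,"dx": 0,"dy": 0,"dz": -0.02,"gripper": 0},{"rx": 0,"ry": 0,"rz": 0,"dx": 0,"dy": 0,"dz": 0,"gripper": 0}]}}

```text
time: 38.05
eef_pos: [0.5408, 0.1937, 0.0589]
ee_rot: [[-0.011, 1.0, 0.0], [1.0, 0.011, 0.0], [0.0, 0.0, -1.0]]
force: [-0.4, 0.1, -3.1]
opening: 0.0073
grip_force: 68.7
```

```bash
python3 st.py
```

```text
t 38.05 pos [0.5408 0.1937 0.0589] yaw 0.63 tilt [0.0004 0.0001] F [-0.4  0.1 -3.1] M [-0.011 -0.069 -0.065] open 0.0073 q7 -44.9 gf 68.7136960029602
```

>>> {"api": "apply_moves", "payload": {"plan": [{"rx": 0,"ry": 0,"rz": 0,"dx": 0,"dy": 0,"dz": -0.01,"gripper": 0},{"rx": 0,"ry": 0,"rz": 0,"dx": 0,"dy": 0,"dz": 0,"gripper": 0}]}}

```text
time: 38.25
eef_pos: [0.5409, 0.1937, 0.0588]
ee_rot: [[-0.011, 1.0, 0.001], [1.0, 0.011, -0.0], [-0.0, 0.001, -1.0]]
force: [-1.4, -0.0, 4.4]
opening: 0.0073
grip_force: 69.1
```

>>> {"api": "apply_moves", "payload": {"plan": [{"rx": 0,"ry": 0,"rz": 0,"dx": 0,"dy": 0,"dz": -0.01,"gripper": 0},{"rx": 0,"ry": 0,"rz": 0,"dx": 0,"dy": 0,"dz": 0,"gripper": 0}]}}

```text
time: 38.45
eef_pos: [0.5408, 0.1937, 0.0588]
ee_rot: [[-0.011, 1.0, 0.001], [1.0, 0.011, -0.0], [-0.0, 0.001, -1.0]]
force: [-3.4, -1.8, 9.3]
opening: 0.0071
grip_force: 69.8
```

>>> {"api": "apply_moves", "payload": {"plan": [{"rx": 0,"ry": 0,"rz": 0,"dx": 0,"dy": 0,"dz": -0.01,"gripper": 0},{"rx": 0,"ry": 0,"rz": 0,"dx": 0,"dy": 0,"dz": 0,"gripper": 0}]}}

```text
time: 38.65
eef_pos: [0.5409, 0.1937, 0.0587]
ee_rot: [[-0.011, 1.0, 0.001], [1.0, 0.011, -0.001], [-0.001, 0.001, -1.0]]
force: [-6.2, -2.8, 14.4]
opening: 0.0075
grip_force: 70.4
```

```bash
python3 st.py
```

```text
t 38.65 pos [0.5409 0.1937 0.0587] yaw 0.63 tilt [ 0.0007 -0.0006] F [-6.2 -2.8 14.4] M [-0.557  1.066  0.029] open 0.0075 q7 -45.0 gf 70.39484739303589
```

It's seated, with the floor force rising. I'll ease off the preload, open and retreat.

>>> {"api": "apply_moves", "payload": {"plan": [{"rx": 0,"ry": 0,"rz": 0,"dx": 0,"dy": 0,"dz": 0.02,"gripper": 0},{"rx": 0,"ry": 0,"rz": 0,"dx": 0,"dy": 0,"dz": 0,"gripper": 10},{"rx": 0,"ry": 0,"rz": 0,"dx": 0,"dy": 0,"dz": 0,"gripper": 20},{"rx": 0,"ry": 0,"rz": 0,"dx": 0,"dy": 0,"dz": 0,"gripper": 40},{"rx": 0,"ry": 0,"rz": 0,"dx": 0,"dy": 0,"dz": 0,"gripper": 45}]}}

```text
time: 39.15
eef_pos: [0.5406, 0.1937, 0.0581]
ee_rot: [[-0.011, 1.0, -0.0], [1.0, 0.011, 0.0], [0.0, -0.0, -1.0]]
force: [0.1, 0.4, -0.6]
opening: 0.0387
grip_force: 0.0
```

>>> {"api": "apply_moves", "payload": {"plan": [{"rx": 0,"ry": 0,"rz": 0,"dx": 0,"dy": 0,"dz": 0,"gripper": 45},{"rx": 0,"ry": 0,"rz": 0,"dx": 0,"dy": 0,"dz": 0,"gripper": 45},{"rx": 0,"ry": 0,"rz": 0,"dx": 0,"dy": 0,"dz": 0,"gripper": 45}]}}

```text
time: 39.45
eef_pos: [0.5406, 0.1937, 0.0582]
ee_rot: [[-0.011, 1.0, -0.0], [1.0, 0.011, -0.0], [-0.0, -0.0, -1.0]]
force: [-0.2, 0.3, -0.4]
opening: 0.0382
grip_force: 0.0
```

```bash
python3 st.py
```

```text
t 39.45 pos [0.5406 0.1937 0.0582] yaw 0.63 tilt [-0.0001 -0.    ] F [-0.2  0.3 -0.4] M [0.038 0.013 0.012] open 0.0382 q7 -44.9 gf 0.0
```

>>> {"api": "apply_moves", "payload": {"plan": [{"rx": 0,"ry": 0,"rz": 0,"dx": 0,"dy": 0,"dz": 0.2,"gripper": 45},{"rx": 0,"ry": 0,"rz": 0,"dx": 0,"dy": 0,"dz": 0.5,"gripper": 45},{"rx": 0,"ry": 0,"rz": 0,"dx": 0,"dy": 0,"dz": 0.8,"gripper": 45},{"rx": 0,"ry": 0,"rz": 0,"dx": 0,"dy": 0,"dz": 0.8,"gripper": 45},{"rx": 0,"ry": 0,"rz": 0,"dx": 0,"dy": 0,"dz": 0.8,"gripper": 45}]}}

```text
time: 39.95
eef_pos: [0.5403, 0.1937, 0.2156]
ee_rot: [[-0.011, 1.0, 0.0], [1.0, 0.011, 0.0], [0.0, 0.0, -1.0]]
force: [0.2, 0.1, -0.2]
opening: 0.0383
grip_force: 0.0
```

>>> {"api": "apply_moves", "payload": {"plan": [{"rx": 0,"ry": 0,"rz": 0,"dx": -0.6,"dy": 0,"dz": 0.4,"gripper": 45},{"rx": 0,"ry": 0,"rz": 0,"dx": -0.6,"dy": 0,"dz": 0.2,"gripper": 45},{"rx": 0,"ry": 0,"rz": 0,"dx": -0.4,"dy": 0,"dz": 0,"gripper": 45},{"rx": 0,"ry": 0,"rz": 0,"dx": 0,"dy": 0,"dz": 0,"gripper": 45}]}}

```text
time: 40.35
eef_pos: [0.4583, 0.1939, 0.2444]
ee_rot: [[-0.013, 1.0, 0.0], [1.0, 0.013, -0.001], [-0.001, 0.0, -1.0]]
force: [1.1, 0.6, 0.3]
opening: 0.0385
grip_force: 0.0
```

```bash
python3 st.py
python3 - <<'E'
from h import *
# numeric check: pin / block corners expected in scene, knob line: compare dark pixels; bystander template shift
im=bot.read_camera("scene"); cv2.imwrite("pics/end_scene.png",im[:,:,::-1])
a=cv2.resize(cv2.cvtColor(cv2.imread("pics/scene0.png"),6),(512,384),interpolation=cv2.INTER_AREA); b=cv2.cvtColor(im,7)
for n,(u,v) in dict(amber=(259,209),jar=(235,231),timer=(281,200),dish=(406,266),med=(182,137)).items():
    t=a[v-12:v+12,u-12:u+12]; r=cv2.matchTemplate(b[v-20:v+20,u-20:u+20],t,cv2.TM_CCOEFF_NORMED); print(n,cv2.minMaxLoc(r)[1:4:2])
E
```

```text
t 40.35 pos [0.4583 0.1939 0.2444] yaw 0.77 tilt [ 0.0004 -0.001 ] F [1.1 0.6 0.3] M [ 0.004 -0.027  0.033] open 0.0385 q7 -39.5 gf 0.0
amber (0.9980995059013367, (8, 8))
jar (0.9974418878555298, (8, 8))
timer (0.9939221143722534, (8, 8))
dish (0.9970438480377197, (8, 8))
med (0.8092367649078369, (8, 9))
```

All bystanders are where they were, and the arm is clear. Handing in.

```bash
python3 -c "
from cell import bot
print(bot.finish_job())"
```

```text
the job is handed in; nothing more can be done
None
```

I worked the clamp loose over four binds and turned it about 1.6 rad anticlockwise (measured at the gripper), then set the block down gently at the tray's centre. The bystanders did not move, and I handed the job in at about 40 s; it returned no verdict.

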